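# Clear the heat-sink dispenser and dress two drives

## Robot

A 6-joint arm with a two-finger parallel gripper is mounted at the origin on the work surface. World frame = base frame: x ahead of the robot, y to its left, z up, the work surface at z = 0. Lengths are in mm, angles in rad, forces in N, time in s.
With the tool pointing down it reaches from about 375 to 925 mm from the base axis. Payload 5.7 kg.
Tool frame: the origin (TCP) lies at the very end of the fingers, on their centre line; the grasp point (between the pads) lies robot.tcp_to_grasp behind it (robot.tcp_to_grasp is the distance from the TCP to the grasp point, in mm); z points along the fingers, x is the direction in which the jaws open and shut, and the axes are right-handed (so a half turn about z gives the same grasp; the last joint's range is limited). The gripper opens to 88 mm and grips with 3 to 60 N. Pads are 20 mm wide; open, the fingers measure 115 mm over their backs; the gripper's body (75 mm by 178 mm) begins 61 mm behind the grasp point.
Start: joints at [-1.324, 0.359, 1.51, -0, 1.272, -0.115], TCP at [212.358, -561.129, 222.623] pointing down, gripper open.
Joint ranges: [-2.97, 2.97], [-1.01, 2.36], [0.21, 2.38], [-0.96, 4.11], [0.2, 2.71], [-2.98, 2.98]. Speed limits (rad/s): [2.39, 2.39, 3.14, 3.14, 3.14, 3.14].

## Interface

Orientations are given as a 3x3 rotation matrix whose columns are the frame's x, y, z axes.
In Python, from bench import readout, viewer, order, find_in, tip_of, robot gives the robot as it stands.
- The arm moves only by the tool apply_moves, never from a script. Its argument "motion" is a list of rows, each a list of 7 numbers: the shift along the tool's x, y, z in m, then the turn, a rotation vector about the tool's x, y, z in degrees, then the closure, from -1 (fully open) to 1 (shut). In form: [[dx, dy, dz, wx, wy, wz, grip], ...]. A call has 1 to 5 rows; each row shifts and turns the pose as measured when the row begins, along the tool's axes as they then stand; what a row does not reach is not made up. A row lasts 1/10 s, in which the tool goes at most 50 mm and 8.59 degrees, less where a joint would pass 70% of its speed; a pose out of reach is approached as far as the arm can. A call with a gripper value outside its range is refused whole. The fingers move at their own pace and stop on an object; "squeeze" is the grip in N (left out, the last holds). Time passes only in rows, so rows that do not move let the fingers close. It gives the time, the measured TCP pose, the force and the opening at its end, in the units of the state.
- readout.observe(): the state, without advancing time (a new reading comes with each control period).
- viewer.capture(name): name is "scene" or "top" or "wrist"; returns the picture (400x640x3 uint8, red, green, blue); there is no depth.
- viewer.calibration(name): a dict with "camera_matrix" (3x3 intrinsics, pixels), "xyz" and "attitude" of the camera in the world; the wrist camera has in their place "hand_eye" (4x4, takes a point from camera to tool coordinates, whose origin is the TCP and whose axes are the tool frame's). Camera axes: x right, y up, looking along -z (the intrinsics and any distortion apply to the point x, -y, -z); pixel columns grow to the right and rows downward; lengths in mm; the calibration is good to about 2 mm. A picture is of the moment at which its call begins: read the wrist's pose just before it. calibration takes no time and is no camera call.
- order.hand_in(): hands the job in, once; it reports no verdict.
Trained networks look in the newest picture that a camera, given by its name, has taken for a name from the list of things; names that differ only in an ending like _2 or _b are one class to them, and where a whole thing is asked for, a point or a joint stands for the part that bears it (a point fixed in the world has none). Each returns a list of dicts, best first, with "p" (0 to 1); they miss things now and then, are a little off and sometimes report something else, mostly with a low value. They report only what shows in the picture. A call takes as long as a camera call. They do not tell look-alikes from the thing itself.
- find_in(camera, label): "centre" ([x, y, z] in mm, in world coordinates, good to about 4 mm: the middle of the surface that is visible of it).
- tip_of(camera, label): "centre" ([x, y, z] in mm, in world coordinates, good to about 4 mm: a listed point, or the origin of a listed thing).
The state is a dict: "clock": time; "qpos": joint angles; "qvel": joint speeds; "joint_efforts": joint torques, N m; "tcp_pos": TCP position; "tool_rot": TCP orientation; "force": force on the tool from outside, world axes, zero at the start; "torque": the same for the moment, N m; "opening": opening from 0.0 (shut) to 1.0 (fully open).
Only numpy, scipy, OpenCV 4.12 (cv2) and the standard library are available. Lean on these libraries where they do the work, as an engineer would, in place of code of your own. Each camera call takes 0.05 s, during which the arm holds its last target. There are 200 camera calls.

## Task

A heat sink has jammed under the low hood at the bottom of the dispenser's chute: slide it back up the chute until it is clear of the hood, lift it out and lay it squarely, base down, on one of the two bare drives on the mainboard. Then draw the bottom heat sink out through the mouth of the magazine, leaving the three above it in the magazine, and lay it in the same way on the other bare drive. Do not disturb the other things on the bench.

Things in the scene. Friction and masses are not known exactly. Their poses are not given: they have to be found in the camera images.
- dispenser: grey sheet-metal dispenser fixed to the table; origin: centre of its base plate's underside (262 x 70 x 8 mm), z up. Its straight chute slopes 10 degrees, rising to its own +x, low (exit) end at -x. Floor of the chute, u mm up the slope from the stop wall: x = -115 + 0.985 u, y = 0, z = 18 + 0.174 u (mm). Heights below are square to that floor
- chute_stop (a point): point on the chute floor at the stop wall of the low end (u = 0). A hood covers u = 0 to 26: roof underside 18.5 mm above the floor, top 21 mm, 46 mm wide with closed side cheeks. From u = 26 to 150 the chute is open above and has only low guide rails, 4 mm high, 14 to 18 mm either side of the middle
- mouth (a point): point on the chute floor at u = 153, under the inner face of the magazine's front wall. That wall (u = 150 to 153) begins 20 mm above the floor: the mouth below it lets one heat sink (15 mm) through
- magazine (a point): middle of the stack in the magazine (u = 192, 22.5 mm above the chute floor). The magazine is a box open at the top, inside u = 153 to 232 and 28 mm wide, walls 3 mm thick and 54 mm high above the chute floor
- sink_jam: the jammed finned aluminium heat sink, 76 (own x) x 24 (y) x 15 (z) mm, 35 to 70 g, flat base below and fins on top, like all the heat sinks; origin: centre of its underside. It lies in the chute, its long side along the slope, its lower end within 6 mm of the stop and so under the hood; about 44 to 50 mm at its upper end are open above
- sink_bottom: heat sink at the bottom of the stack, same size, origin as above; its lower end stands 25 to 31 mm out of the mouth, the rest lies under the stack. Friction alone holds it; its way down the chute is blocked by the jammed one 35 to 50 mm further down
- sink_2: heat sink of the stack, second from the bottom, same size; comes down when the bottom one is drawn
- sink_3: heat sink of the stack, third from the bottom, same size
- sink_4: topmost heat sink of the stack, same size
- board: mainboard fixed to the table, 250 (own x) x 170 (y) x 12 mm; origin: centre of its underside. Four drive seats at x = +-48, y = +-32 mm, each with a drive, long side along the board's x. Connectors up to 28 mm high stand at its two x ends
- card_a: bare drive: flat black card 80 (own x) x 22 x 3 mm fixed in one of the four seats, nothing on it; origin: centre of its underside (12 mm above the table), so its top is 3 mm above its origin
- card_b: the other bare drive, same size
- done_a: drive that already carries a heat sink (fixed, total height 18 mm above its origin); occupies another seat
- done_b: second drive that already carries a heat sink, fixed
- driver: screwdriver lying between dispenser and board, about 180 mm long; leave alone
- dish: small steel dish, 56 mm across, 22 mm high, beyond the low end of the chute; leave alone
- blower: black laptop blower, 70 x 70 x 22 mm with a 30 mm snout; leave alone
- pot: small closed pot, 26 mm across, 30 mm high, standing on the mainboard's +x end; leave alone
- memory: memory module lying flat, 133 x 31 x 6 mm; leave alone
- reader: slim disc drive, 128 x 128 x 13 mm; leave alone
Not all that is in view belongs to the job. Leave any brown look-alike of the sink_jam alone.

How it is judged (in metres and radians):
On the way, in this order (a step that is already met when the one before it is completed fails the run):
1. the jammed heat sink is back up the chute, clear of the hood, still in the chute (x of sink_jam in the frame of dispenser above -0.053 m and z of sink_jam in the frame of dispenser below 0.07 m and horizontal distance between each of sink_2, sink_3, sink_4 and magazine below 0.02 m and z of sink_2 in the frame of dispenser below 0.0781 m and z of sink_3 in the frame of dispenser below 0.0929 m and z of sink_4 in the frame of dispenser below 0.1077 m).
2. it lies squarely on a bare drive (((horizontal distance between sink_jam and card_a below 0.007 m and angle between the x axis of sink_jam and the x axis of card_a, either way round below 0.12 rad and angle between sink_jam's own z axis and vertical below 0.06 rad and z of sink_jam in the frame of card_a below 0.006 m and linear speed of sink_jam below 0.02 m/s) or (horizontal distance between sink_jam and card_b below 0.007 m and angle between the x axis of sink_jam and the x axis of card_b, either way round below 0.12 rad and angle between sink_jam's own z axis and vertical below 0.06 rad and z of sink_jam in the frame of card_b below 0.006 m and linear speed of sink_jam below 0.02 m/s)) and horizontal distance between each of sink_2, sink_3, sink_4 and magazine below 0.02 m and z of sink_2 in the frame of dispenser below 0.0781 m and z of sink_3 in the frame of dispenser below 0.0929 m and z of sink_4 in the frame of dispenser below 0.1077 m), for 0.2 s.
3. the bottom heat sink is drawn out of the magazine along the chute, the three above still inside (x of sink_bottom in the frame of dispenser below -0.0017 m and z of sink_bottom in the frame of dispenser below 0.075 m and horizontal distance between each of sink_2, sink_3, sink_4 and magazine below 0.02 m and z of sink_2 in the frame of dispenser below 0.0781 m and z of sink_3 in the frame of dispenser below 0.0929 m and z of sink_4 in the frame of dispenser below 0.1077 m).
At the end, for the whole second after the job is handed in: both heat sinks lie flat and at rest, base down, one on each bare drive: centre within 7 mm of the drive's centre, long side within 0.12 rad of the drive's, tilt under 0.06 rad; the three other heat sinks of the stack are still in the magazine, within 20 mm of its middle (all of step 2 and ((horizontal distance between sink_bottom and card_a below 0.007 m and angle between the x axis of sink_bottom and the x axis of card_a, either way round below 0.12 rad and angle between sink_bottom's own z axis and vertical below 0.06 rad and z of sink_bottom in the frame of card_a below 0.006 m and linear speed of sink_bottom below 0.02 m/s) or (horizontal distance between sink_bottom and card_b below 0.007 m and angle between the x axis of sink_bottom and the x axis of card_b, either way round below 0.12 rad and angle between sink_bottom's own z axis and vertical below 0.06 rad and z of sink_bottom in the frame of card_b below 0.006 m and linear speed of sink_bottom below 0.02 m/s))); the robot touches nothing.
It fails at once if a heat sink of the stack other than the bottom one leaves the magazine or is lifted (horizontal distance between any of sink_2, sink_3, sink_4 and magazine above 0.03 m or z of sink_2 in the frame of dispenser above 0.0861 m or z of sink_3 in the frame of dispenser above 0.1009 m or z of sink_4 in the frame of dispenser above 0.1157 m).
It fails at once if the bottom heat sink is drawn out while the jammed one is still in the chute (x of sink_bottom in the frame of dispenser below -0.0017 m and z of sink_jam in the frame of dispenser below 0.065 m and horizontal distance between sink_jam and chute_stop below 0.12 m).
It fails at once if another thing on the bench is moved by more than 30 mm (distance of any of driver, dish, blower, pot, memory, reader from where it was at the start of the episode above 0.03 m).
It also fails if it takes over 61 s, if anything falls off the work surface, if the arm or the gripper's body presses on something with over 40 N, if the wrist force passes 120 N, or if a joint passes its speed limit or range.

## Working session

There is one attempt and no reset: what is moved stays moved. The work goes in short steps, Python scripts to look and compute and a tool call to move; the robot and the scene stay as the last step left them, time stands still between calls to the robot, and variables do not carry over. Pictures are saved under pics/ and viewed, on a budget of 10 in all, crops included, one or two more only if the job needs it, and the job is handed in when it is done.

Besides the shell and the picture viewer there is one more tool, called after "Emit:" as a command line: name --pt "numbers of a row" for each row, then --argument value for the rest. apply_moves: Moves the arm, as the interface text tells. Its arguments: {"type":"object","properties":{"motion":{"type":"array","items":{"type":"array","items":{"type":"number"}}},"squeeze":{"type":"number"}},"required":["motion"]}

```bash
ls; mkdir -p pics; python3 - <<'E'
from bench import readout, viewer, order, find_in, tip_of, robot
import cv2
print(robot.tcp_to_grasp, {k:v for k,v in vars(robot).items()} if hasattr(robot,'__dict__') else '')
s=readout.observe(); print(s)
for c in ("top","scene"):
    im=viewer.capture(c); cv2.imwrite(f"pics/{c}0.png",im[:,:,::-1])
    print(viewer.calibration(c))
print(viewer.calibration("wrist"))
for c in ["top","scene"]:
    for l in ["chute_stop","mouth","magazine","dispenser","board","card_a","done_a","sink_jam"]:
        print(c,l,[( [round(float(v)) for v in d['centre']],round(float(d['p']),2)) for d in tip_of(c,l)][:6])
E
```

```text
pics
18.700000000000003 {}
{'clock': 0.0, 'qpos': array([-1.32410776e+00,  3.59509981e-01,  1.51144818e+00, -1.01563049e-05,
        1.27248034e+00, -1.15116840e-01]), 'qvel': array([-0.00100789, -0.00040052,  0.00145406,  0.00060943,  0.00056141,
       -0.00330013]), 'joint_efforts': array([ 1.01247737e-03, -5.15360069e+01, -2.70729768e+01,  6.76679634e-02,
        3.51206807e-02, -9.55160090e-05]), 'tcp_pos': array([ 212.18640968, -560.48220562,  221.80063658]), 'tool_rot': array([[ 3.53965711e-01, -9.35258287e-01, -4.60158213e-04],
       [-9.35256601e-01, -3.53965952e-01,  1.78759351e-03],
       [-1.83474199e-03, -2.02380803e-04, -9.99998296e-01]]), 'force': array([-1.16760173, -0.63561702, -0.01044425]), 'torque': array([ 0.0184611 , -0.000635  ,  0.00715464]), 'opening': 0.9989452509509067}
{'camera_matrix': array([[449.98401847,   0.        , 310.71237774],
       [  0.        , 449.98401847, 204.64447334],
       [  0.        ,   0.        ,   1.        ]]), 'xyz': array([ 373.10333858,   -3.6153187 , 1431.73770136]), 'attitude': array([[-0.02622664,  0.9933019 , -0.1125321
[... 1282 characters left out ...]
, 0.45)]
top card_a [([505, -276, 12], 0.53), ([595, -237, 11], 0.52)]
top done_a [([479, -214, 11], 0.71), ([567, -183, 13], 0.56), ([580, 210, 50], 0.47)]
top sink_jam [([375, 389, -1], 0.66), ([468, 245, 27], 0.57), ([329, 135, 0], 0.46)]
scene chute_stop [([426, 257, 19], 0.97)]
scene mouth [([574, 211, 44], 0.69)]
scene magazine [([608, 202, 76], 0.86), ([604, 209, 96], 0.24)]
scene dispenser [([540, 224, 0], 0.78)]
scene board [([574, 213, 45], 0.72), ([541, -228, 0], 0.68)]
scene card_a [([501, -274, 10], 0.59), ([594, -234, 14], 0.57)]
scene done_a [([484, -218, 12], 0.69), ([571, -180, 11], 0.51)]
scene sink_jam [([475, 243, 25], 0.57), ([334, 137, 0], 0.56), ([575, 213, 42], 0.18)]
```

```bash
python3 - <<'E'
import cv2,numpy as np
a=cv2.imread("pics/top0.png");b=cv2.imread("pics/scene0.png")
cv2.imwrite("pics/v1.png",cv2.resize(a,(800,500),interpolation=3))
cv2.imwrite("pics/v2.png",cv2.resize(b,(800,500),interpolation=3))
E
```

```text
(no output)
```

View pics/v1.png

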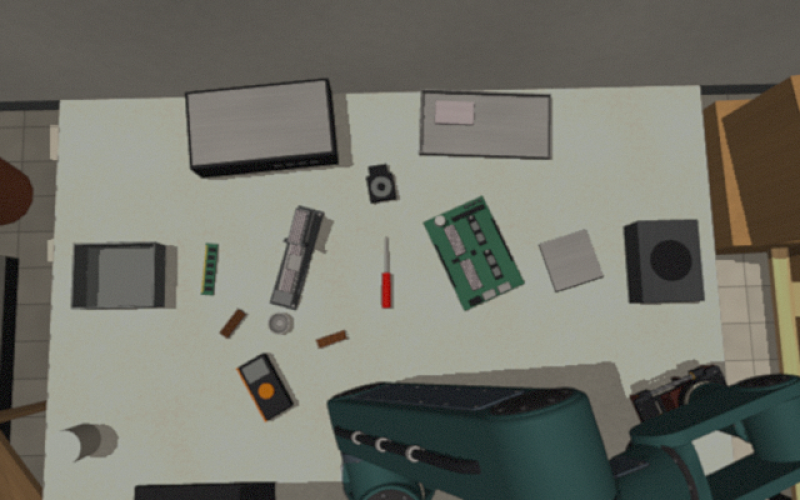

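View pics/v2.png

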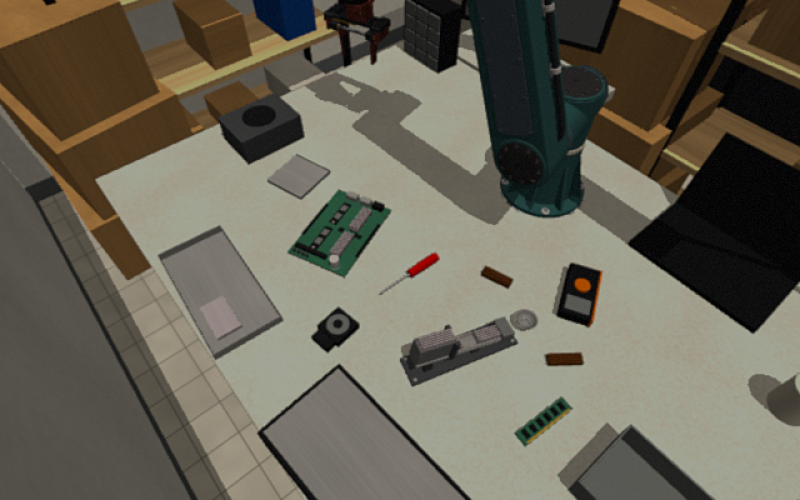

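In the top view the chute sink is at about (292,265) and the magazine at about (305,225). The brown look-alikes are at (233,322) and (332,339), on the table, so I'll leave them alone. The bare drives are the dark pair on the board's lower-right row. I'll look from above the board first, then the dispenser.

```bash
cat > h.py <<'E'
import numpy as np, cv2
from scipy.spatial.transform import Rotation as Ro
from bench import readout, viewer, order, find_in, tip_of, robot
def down(yaw,tilt=0):
    """tool down, jaws along yaw (deg); tilt = rotation about tool x (deg)"""
    a=np.radians(yaw); x=np.array([np.cos(a),np.sin(a),0]); z=np.array([0,0,-1.])
    return np.c_[x,np.cross(z,x),z]@Ro.from_euler('x',tilt,degrees=True).as_matrix()
def plan(p,R,n=None,grip=-1):
    s=readout.observe(); p0,R0=s['tcp_pos'],s['tool_rot']; d=np.array(p)-p0
    w=Ro.from_matrix(R0.T@R).as_rotvec()
    m=max(np.linalg.norm(d)/45,np.degrees(np.linalg.norm(w))/8)
    n=n or int(np.ceil(m)); print('n',n,'need',round(m,1))
    for k in range(n):
        Rk=R0@Ro.from_rotvec(w*k/n).as_matrix()
        print(list(np.round(np.r_[Rk.T@d/n/1000],4))+list(np.round(np.degrees(w)/n,2))+[grip])
def cam(name,s=None):
    c=viewer.calibration(name); K=c['camera_matrix']
    if name=='wrist':
        T=np.eye(4);T[:3,:3]=s['tool_rot'];T[:3,3]=s['tcp_pos'];T=T@c['hand_eye'];return K,T[:3,:3],T[:3,3]
    return K,np.array(c['attitude']),np.array(c['xyz'])
def proj(P,C):
    K,R,t=C; q=(np.atleast_2d(P)-t)@R*[1,-1,-1]; q=q@K.T; return q[:,:2]/q[:,2:]
def ray(uv,C,z):
    K,R,t=C; v=np.linalg.solve(K,[uv[0],uv[1],1])*[1,-1,-1]; v=R@v
    return t+v*(z-t[2])/v[2]
E
python3 - <<'E'
from h import *
plan([540,-225,200],down(-67.5))
E
```

```text
n 11 need 10.4
[np.float64(-0.018), np.float64(-0.0387), np.float64(0.0021), np.float64(-0.0), np.float64(0.0), np.float64(-0.16), -1]
[np.float64(-0.0179), np.float64(-0.0387), np.float64(0.0021), np.float64(-0.0), np.float64(0.0), np.float64(-0.16), -1]
[np.float64(-0.0178), np.float64(-0.0388), np.float64(0.0021), np.float64(-0.0), np.float64(0.0), np.float64(-0.16), -1]
[np.float64(-0.0177), np.float64(-0.0388), np.float64(0.0021), np.float64(-0.0), np.float64(0.0), np.float64(-0.16), -1]
[np.float64(-0.0176), np.float64(-0.0389), np.float64(0.0021), np.float64(-0.0), np.float64(0.0), np.float64(-0.16), -1]
[np.float64(-0.0175), np.float64(-0.0389), np.float64(0.0021), np.float64(-0.0), np.float64(0.0), np.float64(-0.16), -1]
[np.float64(-0.0174), np.float64(-0.039), np.float64(0.0021), np.float64(-0.0), np.float64(0.0), np.float64(-0.16), -1]
[np.float64(-0.0173), np.float64(-0.039), np.float64(0.0021), np.float64(-0.0), np.float64(0.0), np.float64(-0.16), -1]
[np.float64(-0.0172), np.float64(-0.0391), np.float64(0.0021), np.float64(-0.0), np.float64(0.0), np.float64(-0.16), -1]
[np.float64(-0.0171), np.float64(-0.0391), np.float64(0.0021), np.float64(-0.0), np.float64(0.0), np.float64(-0.16), -1]
[np.float64(-0.0169), np.float64(-0.0392), np.float64(0.0021), np.float64(-0.0), np.float64(0.0), np.float64(-0.16), -1]
```

Emit:
apply_moves --pt "-0.018 -0.039 0.002 0 0 0 -1" --pt "-0.018 -0.039 0.002 0 0 0 -1" --pt "-0.018 -0.039 0.002 0 0 0 -1" --pt "-0.018 -0.039 0.002 0 0 0 -1" --pt "-0.018 -0.039 0.002 0 0 0 -1"

```text
clock: 1.4
tcp_pos: [364.4, -409.6, 212.4]
tool_rot: [[0.345, -0.939, 0.0], [-0.939, -0.345, -0.005], [0.005, 0.001, -1.0]]
force: [-0.8, -1.3, 0.6]
opening: 0.999
```

Emit:
apply_moves --pt "-0.018 -0.039 0.002 0 0 0 -1" --pt "-0.018 -0.039 0.002 0 0 0 -1" --pt "-0.018 -0.039 0.002 0 0 0 -1" --pt "-0.018 -0.039 0.002 0 0 0 -1" --pt "-0.018 -0.039 0.002 0 0 0 -1"

```text
clock: 1.9
tcp_pos: [522.2, -251.3, 202.3]
tool_rot: [[0.344, -0.939, 0.002], [-0.939, -0.344, -0.007], [0.007, 0.0, -1.0]]
force: [0.2, -0.5, -0.1]
opening: 0.999
```

Emit:
apply_moves --pt "-0.018 -0.039 0.002 0 0 0 -1" --pt "0 0 0 0 0 0 -1"

```text
clock: 2.1
tcp_pos: [557.1, -215.8, 200.1]
tool_rot: [[0.348, -0.937, 0.005], [-0.937, -0.348, -0.006], [0.007, -0.002, -1.0]]
force: [-0.5, -0.9, -0.1]
opening: 0.998
```

```bash
python3 - <<'E'
from h import *
s=readout.observe(); print(s['clock'],s['tcp_pos'])
im=viewer.capture('wrist'); cv2.imwrite('pics/w1.png',im[:,:,::-1]); C=cam('wrist',s)
np.savez('pics/c1.npz',K=C[0],R=C[1],t=C[2])
for l in ["board","card_a","done_a"]:
    print(l,[([round(float(v)) for v in d['centre']],round(float(d['p']),2),proj(d['centre'],C).round().tolist()) for d in tip_of('wrist',l)][:5])
E
```

```text
2.1 [ 557.06098647 -215.8147297   200.0792966 ]
board [([538, -224, 3], 0.9, [[323.0, 198.0]]), ([508, -276, 11], 0.39, [[360.0, 242.0]])]
card_a [([594, -236, 12], 0.95, [[354.0, 152.0]]), ([509, -275, 12], 0.9, [[359.0, 242.0]])]
done_a [([482, -218, 10], 0.64, [[299.0, 246.0]]), ([572, -178, 16], 0.58, [[291.0, 154.0]])]
```

View pics/w1.png

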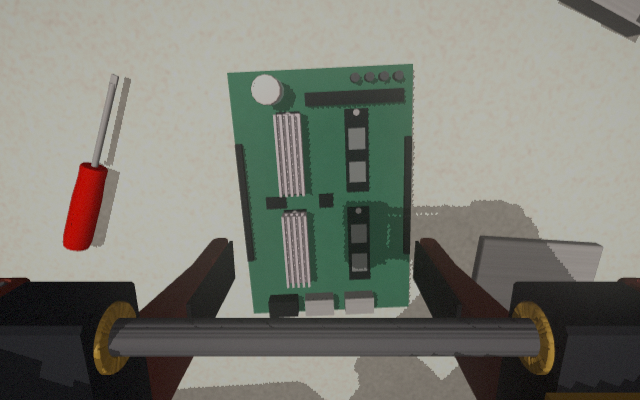

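Pot at (266,90), bare cards centred at about (357,150) and (359,242), done drives at about (290,153) and (297,248). I'll fit the board pose to its corners and the card corners.

```bash
python3 - <<'E'
from h import *
from scipy.optimize import least_squares
f=np.load('pics/c1.npz'); C=(f['K'],f['R'],f['t'])
M=[(125,85,12),(125,-85,12),(-125,-85,12),(-125,85,12)]
px=[(228,73),(412,65),(411,306),(253,313)]
for cx,q in ((48,[(346,109),(368,109),(369,191),(346,191)]),(-48,[(348,206),(369,206),(370,278),(349,278)])):
    M+=[(cx+40,-21,15),(cx+40,-43,15),(cx-40,-43,15),(cx-40,-21,15)]; px+=q
M=np.array(M,float);px=np.array(px,float)
def W(p,M=M):
    c,s=np.cos(p[2]),np.sin(p[2]); return np.c_[M[:,0]*c-M[:,1]*s+p[0],M[:,0]*s+M[:,1]*c+p[1],M[:,2]]
r=least_squares(lambda p:(proj(W(p),C)-px).ravel(),[538,-226,.4],loss='soft_l1')
print(r.x,np.degrees(r.x[2]));print((proj(W(r.x),C)-px).round(1).tolist())
print(W(r.x,np.array([(48,-32,15),(-48,-32,15.]),(48,32,15),(-48,32,15)] if 0 else [(48,-32,15.),(-48,-32,15),(48,32,15),(-48,32,15)])))
plan([520,232,215],down(-106.1,0))
E
```

```text
File "<stdin>", line 13
    print(W(r.x,np.array([(48,-32,15),(-48,-32,15.]),(48,32,15),(-48,32,15)] if 0 else [(48,-32,15.),(-48,-32,15),(48,32,15),(-48,32,15)])))
                                                  ^
SyntaxError: closing parenthesis ']' does not match opening parenthesis '('
```

```bash
sed -i "s/print(list(np.round(np.r_\[Rk.T@d\/n\/1000\],4))+list(np.round(np.degrees(w)\/n,2))+\[grip\])/print((Rk.T@d\/n\/1000).round(4).tolist()+(np.degrees(w)\/n).round(2).tolist()+[grip])/" h.py
python3 - <<'E'
from h import *
from scipy.optimize import least_squares
f=np.load('pics/c1.npz'); C=(f['K'],f['R'],f['t'])
M=[(125,85,12),(125,-85,12),(-125,-85,12),(-125,85,12)]
px=[(228,73),(412,65),(411,306),(253,313)]
for cx,q in ((48,[(346,109),(368,109),(369,191),(346,191)]),(-48,[(348,206),(369,206),(370,278),(349,278)])):
    M+=[(cx+40,-21,15),(cx+40,-43,15),(cx-40,-43,15),(cx-40,-21,15)]; px+=q
M=np.array(M,float);px=np.array(px,float)
def W(p,M=M):
    c,s=np.cos(p[2]),np.sin(p[2]); return np.c_[M[:,0]*c-M[:,1]*s+p[0],M[:,0]*s+M[:,1]*c+p[1],M[:,2]]
r=least_squares(lambda p:(proj(W(p),C)-px).ravel(),[538,-226,.4],loss='soft_l1')
print(r.x,np.degrees(r.x[2]));print((proj(W(r.x),C)-px).round(1).tolist())
print(W(r.x,np.array([(48,-32,15.),(-48,-32,15),(48,32,15),(-48,32,15)])))
plan([520,232,215],down(-106.1,0))
E
```

```text
[ 5.39749195e+02 -2.26878732e+02  4.02586940e-01] 23.06653257554005
[[-0.2, -0.3], [0.9, -1.0], [-2.9, -0.2], [1.1, -0.5], [-1.5, -0.0], [-0.0, -1.1], [-0.0, -0.1], [0.9, 0.9], [-0.7, 1.3], [0.1, 0.3], [-0.0, 0.3], [0.4, 1.2]]
[[ 596.44921215 -237.51395914   15.        ]
 [ 508.12436309 -275.12673673   15.        ]
 [ 571.37402709 -178.63072644   15.        ]
 [ 483.04917803 -216.24350402   15.        ]]
n 11 need 10.1
[-0.0396, -0.0113, -0.0017, -0.01, -0.04, 3.29, -1]
[-0.0402, -0.009, -0.0016, -0.01, -0.04, 3.29, -1]
[-0.0407, -0.0067, -0.0016, -0.01, -0.04, 3.29, -1]
[-0.041, -0.0044, -0.0016, -0.01, -0.04, 3.29, -1]
[-0.0412, -0.002, -0.0016, -0.01, -0.04, 3.29, -1]
[-0.0412, 0.0004, -0.0015, -0.01, -0.04, 3.29, -1]
[-0.0411, 0.0027, -0.0015, -0.01, -0.04, 3.29, -1]
[-0.0409, 0.0051, -0.0015, -0.01, -0.04, 3.29, -1]
[-0.0405, 0.0074, -0.0014, -0.01, -0.04, 3.29, -1]
[-0.04, 0.0098, -0.0014, -0.01, -0.04, 3.29, -1]
[-0.0394, 0.012, -0.0014, -0.01, -0.04, 3.29, -1]
```

Emit:
apply_moves --pt "-0.039 -0.008 -0.002 0 0 3.3 -1" --pt "-0.04 -0.006 -0.002 0 0 3.3 -1" --pt "-0.04 -0.003 -0.002 0 0 3.3 -1" --pt "-0.041 0.0 -0.002 0 0 3.3 -1" --pt "-0.041 0.002 -0.002 0 0 3.3 -1"

```text
clock: 2.8
tcp_pos: [519.2, -27.8, 208.7]
tool_rot: [[0.033, -0.999, 0.003], [-0.999, -0.033, -0.012], [0.012, -0.003, -1.0]]
force: [0.1, 1.1, 0.0]
opening: 0.997
```

Emit:
apply_moves --pt "-0.041 0.004 -0.002 0 0 3.3 -1" --pt "-0.041 0.007 -0.002 0 0 3.3 -1" --pt "-0.041 0.009 -0.002 0 0 3.3 -1" --pt "-0.041 0.012 -0.002 0 0 3.3 -1" --pt "-0.04 0.014 -0.002 0 0 3.3 -1"

```text
clock: 3.3
tcp_pos: [489.1, 178.9, 217.8]
tool_rot: [[-0.278, -0.96, 0.005], [-0.96, 0.278, -0.014], [0.012, -0.009, -1.0]]
force: [0.2, 0.1, 0.6]
opening: 1.003
```

Emit:
apply_moves --pt "-0.035 0.025 0 0 0 3.3 -1" --pt "-0.008 0.02 0 0 0 0 -1" --pt "0 0 0 0 0 0 -1"

```text
clock: 3.6
tcp_pos: [458.1, 235.4, 217.9]
tool_rot: [[-0.339, -0.941, 0.007], [-0.941, 0.339, -0.013], [0.01, -0.011, -1.0]]
force: [0.6, -0.1, 0.2]
opening: 1.002
```

```bash
python3 - <<'E'
from h import *
s=readout.observe(); print(s['clock'],s['tcp_pos'],s['qpos'])
im=viewer.capture('wrist'); cv2.imwrite('pics/w2.png',im[:,:,::-1]); C=cam('wrist',s)
np.savez('pics/c2.npz',K=C[0],R=C[1],t=C[2])
for l in ["chute_stop","mouth","magazine","sink_jam"]:
    print(l,[([round(float(v)) for v in d['centre']],round(float(d['p']),2),proj(d['centre'],C).round().tolist()) for d in tip_of('wrist',l)][:5])
cv2.imwrite('pics/w2v.png',cv2.resize(im[:,140:500,::-1],(720,800))[:600] if 0 else cv2.resize(im[0:330,120:560,::-1],(800,600),interpolation=2))
E
```

```text
3.6 [458.06409449 235.40441827 217.86137145] [ 0.35139781  0.24143372  1.69746138 -0.01561486  1.20061323  2.2740608 ]
chute_stop [([430, 253, 19], 0.68, [[315.0, 210.0]])]
mouth [([574, 211, 45], 0.74, [[303.0, 53.0]]), ([374, 268, -4], 0.49, [[320.0, 252.0]])]
magazine []
sink_jam [([379, 388, 0], 0.85, [[221.0, 283.0]]), ([470, 245, 23], 0.78, [[309.0, 173.0]]), ([332, 139, -2], 0.64, [[438.0, 250.0]])]
```

View pics/w2v.png

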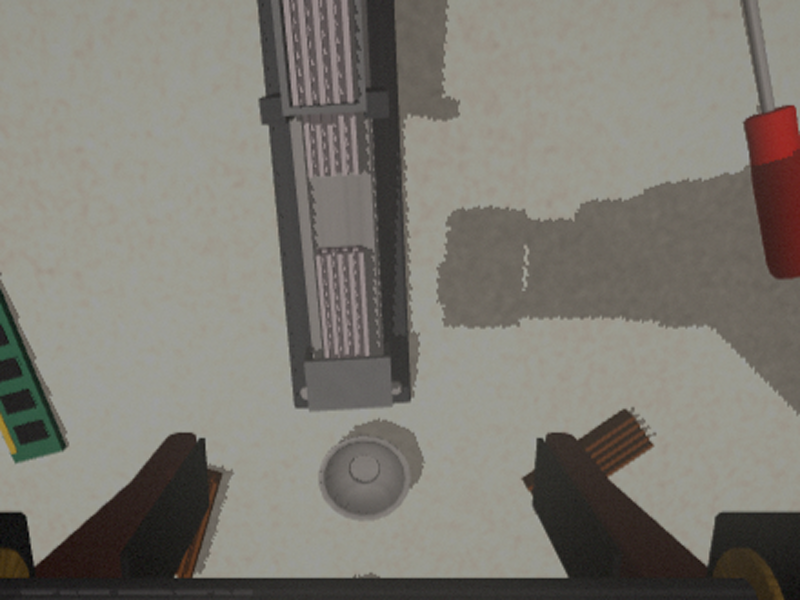

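Jam lies between its upper end (display 342,250) and the hood edge (348,360). The bottom sink's end is at (334,177) and the magazine's front wall is at y≈105. The brown ones at (600,450) and (200,520) are on the table, so they stay. Next I'll fit the dispenser pose.

```bash
cat >> h.py <<'E'
def dw(p,u,y,h):
    """dispenser pose p=(x,y,yaw) -> world of chute coords"""
    x=-115+.9848*u-.1736*h; z=18+.1736*u+.9848*h; c,s=np.cos(p[2]),np.sin(p[2])
    return np.array([p[0]+c*x-s*y,p[1]+s*x+c*y,z])
E
python3 - <<'E'
from h import *
from scipy.optimize import least_squares
f=np.load('pics/c2.npz'); C=(f['K'],f['R'],f['t'])
D=lambda x,y:np.array([120+x/1.818,y/1.818])
def base(p,x,y,z):
    c,s=np.cos(p[2]),np.sin(p[2]); return np.array([p[0]+c*x-s*y,p[1]+s*x+c*y,z])
def pts(p): return np.array([dw(p,26,23,21),dw(p,26,-23,21),base(p,-131,35,8),base(p,-131,-35,8),dw(p,153-3,17,54),dw(p,150,-17,54)])
px=np.array([D(307,361),D(389,357),D(296,408),D(410,402),D(284,107),D(367,105)])
for n in (4,6):
    r=least_squares(lambda p:(proj(pts(p)[:n],C)-px[:n]).ravel(),[539,226,-.28],loss='soft_l1')
    print(r.x,np.degrees(r.x[2]),(proj(pts(r.x),C)-px).round(1).tolist())
p=r.x
print('jam end',[ (u,(proj(dw(p,u,0,15),C)[0]-[120,0])*1.818) for u in range(70,92,3)])
print('bot end',[ (u,((proj(dw(p,u,0,15),C)[0]-[120,0])*1.818).round()) for u in range(110,132,3)])
for l,a in (('stop',(0,0,0)),('mouth',(153,0,0)),('mag',(192,0,22.5))): print(l,dw(p,*a))
E
```

```text
[ 5.38987434e+02  2.22263752e+02 -2.94156245e-01] -16.853911377839353 [[-1.2, -0.1], [1.1, -0.3], [-0.7, 0.3], [0.7, 0.3], [1.3, 5.2], [1.4, 3.9]]
[ 5.40338763e+02  2.22622644e+02 -2.88397957e-01] -16.523985778238806 [[-1.5, -1.2], [0.8, -1.7], [-0.7, -0.6], [0.7, -0.9], [-0.0, 3.7], [0.2, 2.1]]
jam end [(70, array([341.69243364, 273.36171425])), (73, array([341.26917836, 267.68529018])), (76, array([340.84269609, 261.96558782])), (79, array([340.41294978, 256.20211035])), (82, array([339.97990182, 250.39435327])), (85, array([339.54351402, 244.54180434])), (88, array([339.10374758, 238.64394338])), (91, array([338.66056312, 232.7002421 ]))]
bot end [(110, array([336., 194.])), (113, array([335., 188.])), (116, array([335., 181.])), (119, array([334., 175.])), (122, array([334., 168.])), (125, array([333., 162.])), (128, array([333., 155.])), (131, array([332., 149.]))]
stop [430.08817658 255.33056536  18.        ]
mouth [574.53983736 212.47624804  44.5608    ]
mag [607.61616379 202.6635302   73.4892    ]
```

```bash
cat >> h.py <<'E'
DP=np.array([540.3,222.6,np.radians(-16.5)]); RD=down(-106.5,10)
CA=np.array([596.4,-237.5,15]); CB=np.array([508.1,-275.1,15]); YB=23.07
E
python3 - <<'E'
from h import *
plan(dw(DP,62,0,50),RD,5); print(dw(DP,62,0,50),dw(DP,62,0,6.5),RD.round(3))
E
```

```text
n 5 need 3.1
[-0.0028, -0.0029, 0.028, 1.86, -0.17, -0.69, -1]
[-0.0027, -0.002, 0.0281, 1.86, -0.17, -0.69, -1]
[-0.0026, -0.0011, 0.0282, 1.86, -0.17, -0.69, -1]
[-0.0025, -0.0002, 0.0282, 1.86, -0.17, -0.69, -1]
[-0.0024, 0.0007, 0.0282, 1.86, -0.17, -0.69, -1]
[480.25640704 240.38572252  78.0032    ] [487.49703015 238.24095225  35.1644    ] [[-0.284 -0.944  0.166]
 [-0.959  0.28  -0.049]
 [ 0.    -0.174 -0.985]]
```

Emit:
apply_moves --pt "-0.003 -0.003 0.028 1.9 -0.2 -0.7 -1" --pt "-0.003 -0.002 0.028 1.9 -0.2 -0.7 -1" --pt "-0.003 -0.001 0.028 1.9 -0.2 -0.7 -1" --pt "-0.002 0 0.028 1.9 -0.2 -0.7 -1" --pt "-0.002 0.001 0.028 1.9 -0.2 -0.7 -1"

```text
clock: 4.35
tcp_pos: [492.1, 236.3, 80.2]
tool_rot: [[-0.29, -0.938, 0.19], [-0.957, 0.287, -0.046], [-0.011, -0.195, -0.981]]
force: [0.5, 0.2, -1.1]
opening: 1.001
```

Emit:
apply_moves --pt "0 0 0 0 0 0 -1"

```text
clock: 4.45
tcp_pos: [489.6, 234.1, 76.9]
tool_rot: [[-0.291, -0.939, 0.184], [-0.957, 0.287, -0.049], [-0.006, -0.19, -0.982]]
force: [-0.4, -1.2, -0.0]
opening: 1.003
```

```bash
python3 - <<'E'
from h import *
s=readout.observe();print(s['clock'],s['tcp_pos'])
plan(dw(DP,62,0,6.5),RD,3)
E
```

```text
4.45 [489.57872339 234.1041209   76.89868415]
n 3 need 0.9
[-0.001, 0.0037, 0.0135, -0.32, 0.09, -0.16, -1]
[-0.0011, 0.0036, 0.0135, -0.32, 0.09, -0.16, -1]
[-0.0011, 0.0035, 0.0135, -0.32, 0.09, -0.16, -1]
```

Emit:
apply_moves --pt "-0.003 0.01 0.009 -0.9 0.2 -0.5 -1" --pt "0 0 0.009 0 0 0 -1" --pt "0 0 0 0 0 0 -1"

```text
clock: 4.75
tcp_pos: [486.6, 238.4, 58.1]
tool_rot: [[-0.286, -0.943, 0.168], [-0.958, 0.282, -0.048], [-0.002, -0.174, -0.985]]
force: [-0.8, 0.5, 0.0]
opening: 1.005
```

```bash
python3 - <<'E'
from h import *
s=readout.observe();print(s['clock'],s['tcp_pos'])
im=viewer.capture('wrist');C=cam('wrist',s)
for u,y,h in [(62,0,15),(26,-23,21),(26,23,21)]:
    q=proj(dw(DP,u,y,h),C)[0]; print(q); cv2.circle(im,tuple(int(v) for v in q),2,(255,0,0),-1)
cv2.imwrite('pics/w3.png',im[:,:,::-1])
plan(dw(DP,62,0,6.5),RD,3)
E
```

```text
4.75 [486.63075453 238.42462395  58.14278941]
[323.82037958 254.16367396]
[366.13943076 319.82753199]
[281.61257096 319.79608788]
n 3 need 0.5
[0.0001, 0.0011, 0.0077, -0.02, 0.04, -0.05, -1]
[0.0001, 0.0011, 0.0077, -0.02, 0.04, -0.05, -1]
[0.0001, 0.0011, 0.0077, -0.02, 0.04, -0.05, -1]
```

View pics/w3.png

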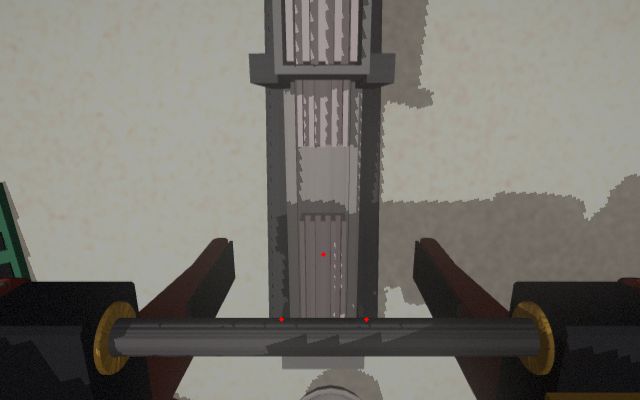

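Jam's upper end is at (323,214), centred between the fingers at (234,·) and (414,·); the bottom sink's end is at (325,147). I'll descend and grip.

Emit:
apply_moves --pt "0 0.001 0.008 0 0 0 -1" --pt "0 0.001 0.008 0 0 0 -1" --pt "0 0.001 0.006 0 0 0 -1" --pt "0 0 0 0 0 0 0" --squeeze 25

```text
clock: 5.2
tcp_pos: [489.9, 239.0, 36.8]
tool_rot: [[-0.287, -0.942, 0.172], [-0.958, 0.283, -0.046], [-0.006, -0.178, -0.984]]
force: [0.4, 0.2, 0.4]
opening: 0.947
```

Emit:
apply_moves --pt "0 0 0 0 0 0 1" --pt "0 0 0 0 0 0 1" --pt "0 0 0 0 0 0 1"

```text
clock: 5.5
tcp_pos: [489.8, 239.0, 36.6]
tool_rot: [[-0.286, -0.943, 0.172], [-0.958, 0.283, -0.046], [-0.005, -0.178, -0.984]]
force: [0.1, 0.5, -0.1]
opening: 0.674
```

```bash
python3 - <<'E'
from h import *
s=readout.observe();print(s['clock'],s['tcp_pos'],s['force'],s['opening']*88)
d=RD.T@(s['tcp_pos']-dw(DP,62,0,6.5));print(d)
E
```

```text
5.5 [489.76315683 239.04395301  36.58473764] [ 0.09106602  0.5461861  -0.11255462] 59.31242100083381
[-1.41354773 -2.16183649 -1.06105854]
```

Emit:
apply_moves --pt "0.001 0 0.0015 0 0 0 1" --pt "0 0 0 0 0 0 1" --pt "0 0 0 0 0 0 1" --pt "0 0 0 0 0 0 1" --pt "0 0 0 0 0 0 1"

```text
clock: 6.0
tcp_pos: [490.0, 238.1, 35.5]
tool_rot: [[-0.286, -0.942, 0.173], [-0.958, 0.283, -0.046], [-0.006, -0.178, -0.984]]
force: [-0.1, -0.1, -1.3]
opening: 0.27
```

Emit:
apply_moves --pt "0 0 0 0 0 0 1" --pt "0 0 0 0 0 0 1"

```text
clock: 6.2
tcp_pos: [490.0, 238.1, 35.5]
tool_rot: [[-0.286, -0.942, 0.173], [-0.958, 0.283, -0.046], [-0.006, -0.178, -0.984]]
force: [-0.1, 0.0, -0.5]
opening: 0.272
```

Emit:
apply_moves --pt "0 -0.007 0 0 0 0 1" --pt "0 -0.007 0 0 0 0 1" --pt "0 -0.007 0 0 0 0 1" --pt "0 -0.006 0 0 0 0 1" --pt "0 0 0 0 0 0 1"

```text
clock: 6.7
tcp_pos: [518.3, 229.8, 40.9]
tool_rot: [[-0.286, -0.942, 0.173], [-0.958, 0.283, -0.045], [-0.006, -0.179, -0.984]]
force: [0.2, -0.6, -0.6]
opening: 0.268
```

```bash
python3 - <<'E'
from h import *
s=readout.observe();print(s['clock'],s['tcp_pos'],s['force'],s['opening']*88)
im=viewer.capture('wrist');C=cam('wrist',s)
cv2.imwrite('pics/w4.png',im[:,:,::-1])
d=RD.T@(s['tcp_pos']-dw(DP,62,0,6.5));print(d)
for u in range(100,130,4): print(u,proj(dw(DP,u,0,15),C)[0].round())
E
```

```text
6.7 [518.28966721 229.76056472  40.86504474] [ 0.21387314 -0.56631618 -0.60968891] 23.617282242884702
[ -0.61441851 -32.43791859  -0.06890613]
100 [325. 257.]
104 [325. 249.]
108 [325. 241.]
112 [325. 232.]
116 [325. 224.]
120 [325. 216.]
124 [325. 207.]
128 [325. 199.]
```

View pics/w4.png

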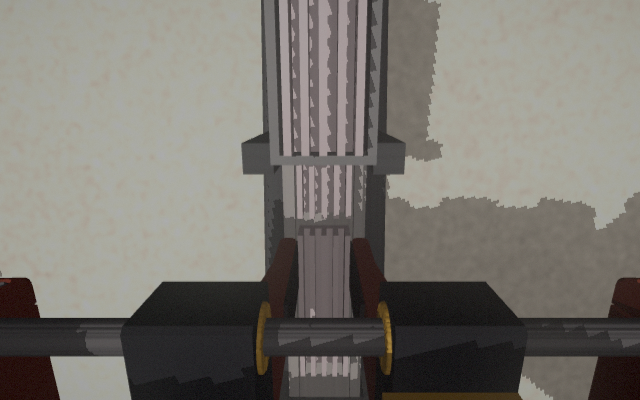

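Jam's end is now at (323,230), u≈113, so its centre is at about u 75 and clear of the hood. The bottom sink at row 220 is untouched. I'll lift straight out.

Emit:
apply_moves --pt "0 0 -0.01 0 0 0 1" --pt "0 0 -0.02 0 0 0 1" --pt "0 0 -0.03 0 0 0 1" --pt "0 0 -0.03 0 0 0 1" --pt "0 0 0 0 0 0 1" --squeeze 40

```text
clock: 7.25
tcp_pos: [499.3, 233.4, 132.7]
tool_rot: [[-0.287, -0.943, 0.168], [-0.958, 0.283, -0.047], [-0.003, -0.175, -0.985]]
force: [0.7, -0.2, -1.1]
opening: 0.269
```

```bash
python3 - <<'E'
from h import *
s=readout.observe();print(s['clock'],s['tcp_pos'],s['force'],s['opening']*88)
R=down(YB-90); t=CA+[17.8,7.6,0]; t[2]=90; print(t)
plan(t,R,14,1)
E
```

```text
7.25 [499.26195579 233.42407998 132.65218327] [ 0.70282513 -0.24598494 -1.11164438] 23.69965820932747
[ 614.2 -229.9   90. ]
n 14 need 10.7
[0.0294, -0.0166, 0.0059, -0.69, -0.24, -2.83, 1]
[0.0302, -0.0152, 0.0056, -0.69, -0.24, -2.83, 1]
[0.0309, -0.0137, 0.0053, -0.69, -0.24, -2.83, 1]
[0.0316, -0.0122, 0.005, -0.69, -0.24, -2.83, 1]
[0.0322, -0.0107, 0.0048, -0.69, -0.24, -2.83, 1]
[0.0327, -0.0092, 0.0045, -0.69, -0.24, -2.83, 1]
[0.0331, -0.0076, 0.0043, -0.69, -0.24, -2.83, 1]
[0.0335, -0.006, 0.004, -0.69, -0.24, -2.83, 1]
[0.0337, -0.0044, 0.0038, -0.69, -0.24, -2.83, 1]
[0.0339, -0.0028, 0.0037, -0.69, -0.24, -2.83, 1]
[0.034, -0.0011, 0.0035, -0.69, -0.24, -2.83, 1]
[0.0341, 0.0005, 0.0034, -0.69, -0.24, -2.83, 1]
[0.034, 0.0021, 0.0032, -0.69, -0.24, -2.83, 1]
[0.0339, 0.0038, 0.0031, -0.69, -0.24, -2.83, 1]
```

Emit:
apply_moves --pt "0.029 -0.014 0.004 -0.7 -0.2 -2.8 1" --pt "0.03 -0.014 0.004 -0.7 -0.2 -2.8 1" --pt "0.031 -0.013 0.004 -0.7 -0.2 -2.8 1" --pt "0.032 -0.012 0.004 -0.7 -0.2 -2.8 1" --pt "0.032 -0.01 0.004 -0.7 -0.2 -2.8 1"

```text
clock: 7.75
tcp_pos: [533.2, 70.0, 123.1]
tool_rot: [[-0.027, -0.993, 0.112], [-1.0, 0.026, -0.015], [0.012, -0.112, -0.994]]
force: [-0.2, -0.7, -0.9]
opening: 0.268
```

Emit:
apply_moves --pt "0.033 -0.009 0.004 -0.7 -0.2 -2.8 1" --pt "0.033 -0.008 0.004 -0.7 -0.2 -2.8 1" --pt "0.033 -0.006 0.004 -0.7 -0.2 -2.8 1" --pt "0.034 -0.004 0.004 -0.7 -0.2 -2.8 1" --pt "0.034 -0.003 0.004 -0.7 -0.2 -2.8 1"

```text
clock: 8.25
tcp_pos: [574.5, -101.3, 104.5]
tool_rot: [[0.226, -0.973, 0.042], [-0.974, -0.226, -0.002], [0.011, -0.041, -0.999]]
force: [1.2, 0.3, -1.0]
opening: 0.266
```

```bash
python3 - <<'E'
from h import *
s=readout.observe();print(s['clock'],s['tcp_pos'],s['opening']*88)
R=down(YB-90); t=CA+[17.8,7.6,0]; t[2]=75
plan(t,R,5,1)
E
```

```text
8.25 [ 574.45129418 -101.25787179  104.48730257] 23.4501082950175
n 5 need 3.1
[0.0268, -0.0017, 0.0063, -0.45, -0.17, -2.0, 1]
[0.0269, -0.0008, 0.0062, -0.45, -0.17, -2.0, 1]
[0.0269, 0.0001, 0.0061, -0.45, -0.17, -2.0, 1]
[0.0269, 0.001, 0.006, -0.45, -0.17, -2.0, 1]
[0.0268, 0.0019, 0.006, -0.45, -0.17, -2.0, 1]
```

Emit:
apply_moves --pt "0.027 -0.002 0.004 -0.5 -0.2 -2 1" --pt "0.027 -0.001 0.004 -0.5 -0.2 -2 1" --pt "0.027 0 0.004 -0.5 -0.2 -2 1" --pt "0.027 0.001 0.004 -0.5 -0.2 -2 1" --pt "0.021 0.001 0.003 0 0 -1 1"

```text
clock: 8.75
tcp_pos: [612.0, -230.9, 81.0]
tool_rot: [[0.381, -0.925, -0.002], [-0.925, -0.381, 0.003], [-0.004, 0.001, -1.0]]
force: [0.1, 0.6, -0.4]
opening: 0.267
```

Emit:
apply_moves --pt "0 0 0 0 0 0 1"

```text
clock: 8.85
tcp_pos: [612.3, -233.3, 79.7]
tool_rot: [[0.379, -0.925, -0.003], [-0.925, -0.379, 0.002], [-0.003, 0.002, -1.0]]
force: [-0.7, -0.6, -0.3]
opening: 0.272
```

```bash
python3 - <<'E'
from h import *
s=readout.observe();print(s['clock'],s['tcp_pos'],s['opening']*88,s['force'])
im=viewer.capture('wrist');cv2.imwrite('pics/w5.png',im[:,:,::-1]);C=cam('wrist',s)
for y in (-16,-18,-20,-22): print(y,proj(s['tcp_pos']+s['tool_rot']@[0,y,-8.5],C))
R=down(YB-90); t=CA+[17.8,7.6,0]; t[2]=45
plan(t,R,3,1)
print(np.degrees(np.arctan2(s['tool_rot'][1,0],s['tool_rot'][0,0])))
E
```

```text
8.85 [ 612.28441682 -233.30201001   79.72748338] 23.940877104895407 [-0.71390575 -0.63415478 -0.29686517]
-16 [[322.5313486  234.93420147]]
-18 [[322.53502239 230.82383795]]
-20 [[322.53872036 226.6864145 ]]
-22 [[322.54244276 222.52166304]]
n 3 need 0.8
[-0.0002, -0.0011, 0.0115, 0.04, 0.09, -0.27, 1]
[-0.0002, -0.0011, 0.0115, 0.04, 0.09, -0.27, 1]
[-0.0002, -0.0011, 0.0115, 0.04, 0.09, -0.27, 1]
-67.71257183309649
```

View pics/w5.png

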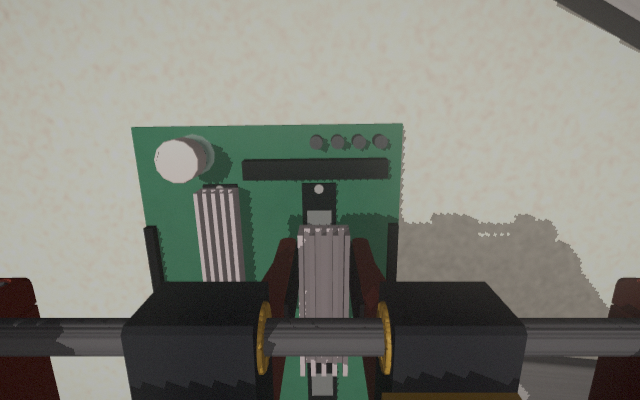

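Sink held level at (323,227), with the card's far end visible at (319,183). I'll check that against the fit and plan the descent.

```bash
python3 - <<'E'
from h import *
s=readout.observe();C=cam('wrist',s)
print('pred end',proj(CA+40*np.array([.92,.392,0]),C), 'ray',ray((319.5,183),C,15), CA+40*np.array([.92,.392,0]))
R=down(YB-90); t=CA+18.7*np.array([.92,.392,0]); t[2]=23
print(t); plan(t,R,5,1)
E
```

```text
pred end [[322.03700559 183.16166101]] ray [ 632.67209907 -220.26121434   15.        ] [ 633.2  -221.82   15.  ]
[ 613.604  -230.1696   23.    ]
n 5 need 1.3
[-0.0001, -0.0006, 0.0113, 0.02, 0.06, -0.16, 1]
[-0.0001, -0.0005, 0.0113, 0.02, 0.06, -0.16, 1]
[-0.0001, -0.0005, 0.0113, 0.02, 0.06, -0.16, 1]
[-0.0001, -0.0005, 0.0113, 0.02, 0.06, -0.16, 1]
[-0.0001, -0.0005, 0.0113, 0.02, 0.06, -0.16, 1]
```

Emit:
apply_moves --pt "-0.001 -0.001 0.011 0 0.1 -0.2 1" --pt "0 -0.001 0.011 0 0.1 -0.2 1" --pt "0 -0.001 0.011 0 0 -0.2 1" --pt "0 0 0.011 0 0 0 1" --pt "0 0 0.008 0 0 0 1"

```text
clock: 9.4
tcp_pos: [611.5, -224.1, 23.2]
tool_rot: [[0.392, -0.92, -0.005], [-0.92, -0.392, 0.003], [-0.004, 0.004, -1.0]]
force: [-0.6, -0.3, -1.3]
opening: 0.272
```

Emit:
apply_moves --pt "0 0 0 0 0 0 1"

```text
clock: 9.5
tcp_pos: [610.4, -223.2, 21.4]
tool_rot: [[0.392, -0.92, -0.008], [-0.92, -0.392, 0.004], [-0.006, 0.006, -1.0]]
force: [0.7, 0.1, -0.4]
opening: 0.27
```

```bash
python3 - <<'E'
from h import *
s=readout.observe();print(s['tcp_pos'],s['force'],s['tool_rot'].round(3).tolist())
t=CA+18.7*np.array([.92,.392,0])+np.array([-.392,.92,0]); t[2]=22
plan(t,down(YB-90),1,1)
E
```

```text
[ 610.36835483 -223.20177531   21.40599647] [ 0.7203971   0.09740453 -0.37986658] [[0.392, -0.92, -0.008], [-0.92, -0.392, 0.004], [-0.006, 0.006, -1.0]]
n 1 need 0.1
[0.0067, -0.0002, -0.0006, 0.32, 0.37, 0.01, 1]
```

Emit:
apply_moves --pt "0.004 0 -0.003 0.3 0.4 0 1" --pt "0.003 0 0 0 0 0 1" --pt "0 0 0 0 0 0 1"

```text
clock: 9.8
tcp_pos: [613.8, -230.2, 24.9]
tool_rot: [[0.392, -0.92, 0.001], [-0.92, -0.392, -0.001], [0.002, -0.001, -1.0]]
force: [0.5, -0.0, -1.2]
opening: 0.266
```

```bash
python3 - <<'E'
from h import *
s=readout.observe();print(s['tcp_pos'],s['force'],s['tool_rot'].round(3).tolist())
t=CA+18.7*np.array([.92,.392,0])+np.array([-.392,.92,0]); t[2]=22
plan(t,down(YB-90),1,1)
E
```

```text
[ 613.78456365 -230.24076536   24.92667243] [ 0.46115111 -0.00136518 -1.18556349] [[0.392, -0.92, 0.001], [-0.92, -0.392, -0.001], [0.002, -0.001, -1.0]]
n 1 need 0.1
[-0.0011, 0.0001, 0.0029, -0.03, -0.1, 0.02, 1]
```

Emit:
apply_moves --pt "-0.001 0 0.001 0 0 0 1" --pt "0 0 0.001 0 0 0 1" --pt "0 0 0.001 0 0 0 1"

```text
clock: 10.1
tcp_pos: [614.4, -230.2, 23.2]
tool_rot: [[0.392, -0.92, 0.004], [-0.92, -0.392, -0.003], [0.004, -0.002, -1.0]]
force: [0.0, -0.1, -0.4]
opening: 0.271
```

Emit:
apply_moves --pt "0 0 0.001 0 0 0 1" --pt "0 0 0 0 0 0 1"

```text
clock: 10.3
tcp_pos: [614.3, -230.1, 22.0]
tool_rot: [[0.392, -0.92, 0.004], [-0.92, -0.392, -0.002], [0.004, -0.002, -1.0]]
force: [1.0, 0.3, -0.7]
opening: 0.269
```

Emit:
apply_moves --pt "-0.001 0 0.001 0 0 0 1" --pt "0 0 0.0005 0 0 0 1"

```text
clock: 10.5
tcp_pos: [614.2, -229.5, 21.3]
tool_rot: [[0.392, -0.92, 0.004], [-0.92, -0.392, -0.003], [0.005, -0.003, -1.0]]
force: [-2.0, 0.2, 6.8]
opening: 0.266
```

Emit:
apply_moves --pt "0 0 0.001 0 0 0 1" --pt "0 0 0 0 0 0 1"

```text
clock: 10.7
tcp_pos: [614.3, -229.5, 21.6]
tool_rot: [[0.392, -0.92, 0.004], [-0.92, -0.392, -0.003], [0.005, -0.003, -1.0]]
force: [-0.2, 0.0, -0.4]
opening: 0.269
```

Emit:
apply_moves --pt "0 0 0 0 0 0 0.5" --pt "0 0 0 0 0 0 0.2" --pt "0 0 0 0 0 0 0.1" --pt "0 0 0 0 0 0 0.1"

```text
clock: 11.1
tcp_pos: [614.2, -229.3, 21.3]
tool_rot: [[0.392, -0.92, 0.004], [-0.92, -0.392, -0.003], [0.005, -0.003, -1.0]]
force: [1.2, -0.6, 0.6]
opening: 0.444
```

Emit:
apply_moves --pt "0 0 -0.015 0 0 0 0.1" --pt "0 0 -0.03 0 0 0 0.1" --pt "0 -0.02 -0.045 0 0 0 -0.3" --pt "0 -0.02 -0.045 0 0 0 -1" --pt "0 -0.01 -0.02 0 0 0 -1"

```text
clock: 11.6
tcp_pos: [656.6, -207.9, 180.7]
tool_rot: [[0.39, -0.921, -0.005], [-0.921, -0.39, 0.001], [-0.003, 0.004, -1.0]]
force: [0.7, -1.0, 0.3]
opening: 0.682
```

Emit:
apply_moves --pt "0 0 0 0 0 0 -1"

```text
clock: 11.7
tcp_pos: [659.9, -208.3, 185.7]
tool_rot: [[0.391, -0.92, 0.003], [-0.92, -0.391, -0.002], [0.003, -0.002, -1.0]]
force: [0.8, -0.1, -0.9]
opening: 0.774
```

```bash
python3 - <<'E'
from h import *
s=readout.observe();print(s['clock'],s['tcp_pos'],s['opening'])
im=viewer.capture('wrist');C=cam('wrist',s);cv2.imwrite('pics/w6.png',im[:,:,::-1])
b=np.array([.92,.392,0]);n=np.array([-.392,.92,0])
for a in (1,-1):
    for e in (1,-1): print('sink top exp',proj(CA+a*38*b+e*12*n+[0,0,15],C).round(),'card end',proj(CA+a*40*b+e*11*n,C).round())
cv2.imwrite('pics/w6v.png',cv2.resize(im[60:300,180:500,::-1],(800,600),interpolation=2))
E
```

```text
11.7 [ 659.87802571 -208.29012122  185.65143163] 0.7735602718600681
sink top exp [[312. 221.]] card end [[313. 214.]]
sink top exp [[338. 221.]] card end [[336. 214.]]
sink top exp [[313. 294.]] card end [[314. 288.]]
sink top exp [[337. 294.]] card end [[335. 288.]]
```

View pics/w6v.png

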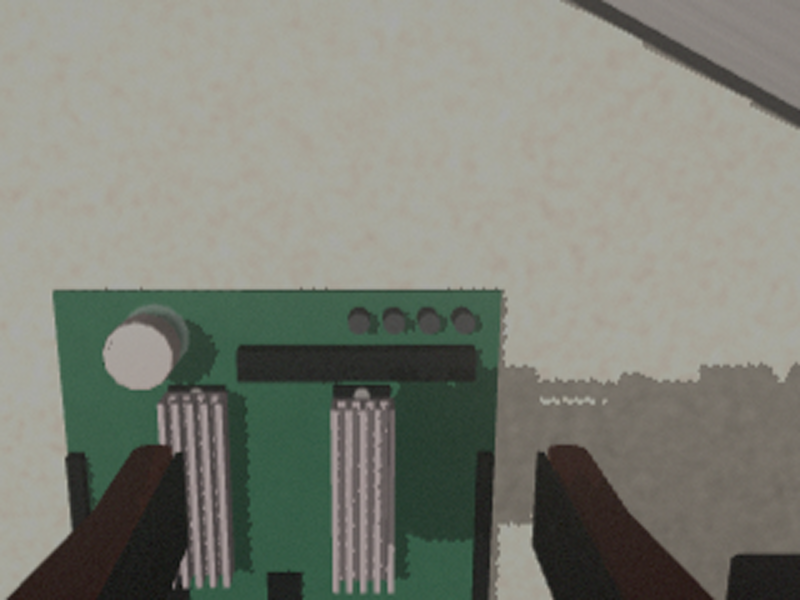

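Sink lies on the card at px (312–338, 222), against (312–338, 221) expected, and looks like its finished neighbour. Next is the bottom sink. I'll check the bracket by the mouth using the earlier picture's geometry and plan the approach.

```bash
python3 - <<'E'
from h import *
s={'tcp_pos':np.array([518.29,229.76,40.87]),'tool_rot':Ro.from_matrix(np.array([[-.286,-.942,.173],[-.958,.283,-.045],[-.006,-.179,-.984]])).as_matrix()}
C=cam('wrist',s)
for h in (54,40,24,20,0):
    print(h,[(u,y,proj(dw(DP,u,y,h),C)[0].round().tolist()) for u,y in ((150,35),(150,23),(150,17),(147,35))])
print([(u,proj(dw(DP,u,0,15),C)[0].round(1).tolist()) for u in (110,114,118,122)])
plan(dw(DP,115,0,110),RD,13)
E
```

```text
54 [(150, 35, [215.0, 162.0]), (150, 23, [252.0, 162.0]), (150, 17, [270.0, 162.0]), (147, 35, [216.0, 171.0])]
40 [(150, 35, [227.0, 156.0]), (150, 23, [260.0, 156.0]), (150, 17, [276.0, 156.0]), (147, 35, [227.0, 164.0])]
24 [(150, 35, [237.0, 151.0]), (150, 23, [267.0, 151.0]), (150, 17, [281.0, 151.0]), (147, 35, [238.0, 158.0])]
20 [(150, 35, [239.0, 150.0]), (150, 23, [268.0, 150.0]), (150, 17, [283.0, 150.0]), (147, 35, [240.0, 157.0])]
0 [(150, 35, [249.0, 144.0]), (150, 23, [275.0, 144.0]), (150, 17, [287.0, 144.0]), (147, 35, [250.0, 151.0])]
[(110, [323.6, 235.6]), (114, [323.6, 227.4]), (118, [323.6, 219.0]), (122, [323.6, 210.6])]
n 13 need 10.2
[-0.0351, -0.0033, 0.0029, 0.73, 0.26, 3.03, -1]
[-0.0352, -0.0014, 0.0027, 0.73, 0.26, 3.03, -1]
[-0.0353, 0.0005, 0.0026, 0.73, 0.26, 3.03, -1]
[-0.0352, 0.0024, 0.0024, 0.73, 0.26, 3.03, -1]
[-0.035, 0.0043, 0.0022, 0.73, 0.26, 3.03, -1]
[-0.0348, 0.0061, 0.002, 0.73, 0.26, 3.03, -1]
[-0.0344, 0.008, 0.0017, 0.73, 0.26, 3.03, -1]
[-0.034, 0.0098, 0.0015, 0.73, 0.26, 3.03, -1]
[-0.0334, 0.0116, 0.0012, 0.73, 0.26, 3.03, -1]
[-0.0327, 0.0134, 0.0009, 0.73, 0.26, 3.03, -1]
[-0.032, 0.0151, 0.0005, 0.73, 0.26, 3.03, -1]
[-0.0311, 0.0168, 0.0002, 0.73, 0.26, 3.03, -1]
[-0.0302, 0.0184, -0.0002, 0.73, 0.26, 3.03, -1]
```

```bash
python3 - <<'E'
from h import *
from scipy.optimize import least_squares
f=np.load('pics/c2.npz'); C2=(f['K'],f['R'],f['t'])
m=lambda r:Ro.from_matrix(np.array(r)).as_matrix()
C4=cam('wrist',{'tcp_pos':np.array([518.29,229.76,40.87]),'tool_rot':m([[-.286,-.942,.173],[-.958,.283,-.045],[-.006,-.179,-.984]])})
C3=cam('wrist',{'tcp_pos':np.array([486.63,238.42,58.14]),'tool_rot':m([[-0.286,-0.943,0.168],[-0.958,0.282,-0.048],[-0.002,-0.174,-0.985]])})
for name,px in (('lower left',((265,67.7),(250,86),(243,173))),('lower right',((333.4,64.4),(394,84),(404,173))),('bot sink end',((303.5,97),(325,147),(323,220))),('magwall top L outer',((276.2,58.9),(283,66),(270,166)))):
    r=least_squares(lambda q:np.ravel([proj(dw(DP,*q),C)[0]-p for C,p in zip((C2,C3,C4),px)]),[150,0,30])
    print(name,r.x.round(1),r.fun.round(1))
E
```

```text
lower left [145.8  27.   50.1] [-0.8  1.3  0.2 -0.5  0.2 -0.2]
lower right [146.3 -26.4  54.1] [ 1.6  0.1 -0.1 -0.6 -0.6  0.4]
bot sink end [119.2  -0.4  20.1] [ 0.7 -0.1 -1.9 -0.1  1.4  0.1]
magwall top L outer [151.3  14.   68. ] [ 2.1  2.9 -4.8 -0.8  3.4 -0.6]
```

Emit:
apply_moves --pt "-0.035 -0.003 0.001 0.7 0.3 3 -1" --pt "-0.035 -0.001 0.001 0.7 0.3 3 -1" --pt "-0.035 0 0.001 0.7 0.3 3 -1" --pt "-0.035 0.002 0.001 0.7 0.3 3 -1" --pt "-0.035 0.004 0.001 0.7 0.3 3 -1"

```text
clock: 12.25
tcp_pos: [598.8, -41.8, 169.3]
tool_rot: [[0.121, -0.991, 0.059], [-0.992, -0.122, -0.011], [0.018, -0.057, -0.998]]
force: [-0.1, 0.8, -0.7]
opening: 1.003
```

Emit:
apply_moves --pt "-0.035 0.006 0 0.7 0.3 3 -1" --pt "-0.034 0.008 0 0.7 0.3 3 -1" --pt "-0.034 0.01 0 0.7 0.3 3 -1" --pt "-0.033 0.012 0 0.7 0.3 3 -1" --pt "-0.033 0.013 0 0.7 0.3 3 -1"

```text
clock: 12.75
tcp_pos: [533.8, 130.0, 152.4]
tool_rot: [[-0.155, -0.982, 0.103], [-0.988, 0.152, -0.04], [0.024, -0.108, -0.994]]
force: [0.5, -0.2, 0.4]
opening: 0.999
```

```bash
python3 - <<'E'
from h import *
s=readout.observe();print(s['clock'],s['tcp_pos'],s['qpos'].round(2))
plan(dw(DP,115,0,100),RD,4)
E
```

```text
12.75 [533.83456519 130.01441851 152.42090712] [ 0.15  0.32  1.78 -0.07  0.95  1.91]
n 4 need 2.2
[-0.0238, 0.0071, 0.0027, 0.92, -0.07, 1.92, -1]
[-0.0236, 0.0079, 0.0026, 0.92, -0.07, 1.92, -1]
[-0.0233, 0.0087, 0.0025, 0.92, -0.07, 1.92, -1]
[-0.023, 0.0095, 0.0024, 0.92, -0.07, 1.92, -1]
```

Emit:
apply_moves --pt "-0.024 0.007 0.002 0.9 0 2.2 -1" --pt "-0.024 0.008 0.002 0.9 0 2.2 -1" --pt "-0.023 0.009 0.002 0.9 0 2.2 -1" --pt "-0.022 0.009 0.002 0.9 0 1.5 -1" --pt "0 0 0 0 0 0 -1"

```text
clock: 13.25
tcp_pos: [509.2, 229.3, 129.0]
tool_rot: [[-0.295, -0.944, 0.149], [-0.955, 0.289, -0.06], [0.014, -0.16, -0.987]]
force: [-0.0, -0.7, -0.0]
opening: 0.997
```

```bash
python3 - <<'E'
from h import *
s=readout.observe();print(s['clock'],s['tcp_pos'],RD.T@(s['tcp_pos']-dw(DP,130,0,0)))
plan(dw(DP,128,0,40),RD,3)
E
```

```text
13.25 [509.16617361 229.28769809 129.04576171] [  2.43018752  28.73089903 -94.90870648]
n 3 need 1.4
[-0.0012, -0.0092, 0.0182, 0.27, -0.29, -0.18, -1]
[-0.0011, -0.0091, 0.0182, 0.27, -0.29, -0.18, -1]
[-0.0009, -0.009, 0.0183, 0.27, -0.29, -0.18, -1]
```

Emit:
apply_moves --pt "-0.001 -0.009 0.016 0.3 -0.3 -0.2 -1" --pt "-0.001 -0.009 0.016 0.3 -0.3 -0.2 -1" --pt "-0.001 -0.006 0.016 0.2 -0.2 -0.1 -1" --pt "0 0 0 0 0 0 -1"

```text
clock: 13.65
tcp_pos: [535.5, 217.4, 80.4]
tool_rot: [[-0.28, -0.947, 0.157], [-0.96, 0.274, -0.055], [0.009, -0.166, -0.986]]
force: [-1.0, -0.2, 0.9]
opening: 0.999
```

```bash
python3 - <<'E'
from h import *
s=readout.observe();print(s['clock'],s['tcp_pos'],RD.T@(s['tcp_pos']-dw(DP,130,0,0)))
im=viewer.capture('wrist');C=cam('wrist',s);cv2.imwrite('pics/w7.png',im[:,:,::-1])
print([(u,proj(dw(DP,u,0,15),C)[0].round().tolist()) for u in (116,120,124,130)])
print('tcp px',[proj(s['tcp_pos']+s['tool_rot']@[0,y,0],C)[0].round().tolist() for y in (-10,0,10)])
plan(dw(DP,129,0,6.5),RD,4)
E
```

```text
13.65 [535.45657125 217.37922228  80.41235845] [  6.38139279   9.02040438 -42.04956258]
[(116, [312.0, 248.0]), (120, [312.0, 241.0]), (124, [312.0, 234.0]), (130, [312.0, 224.0])]
tcp px [[324.0, 241.0], [324.0, 260.0], [324.0, 278.0]]
n 4 need 0.8
[-0.0016, -0.0021, 0.0091, 0.11, -0.11, 0.08, -1]
[-0.0016, -0.0021, 0.0091, 0.11, -0.11, 0.08, -1]
[-0.0016, -0.0021, 0.0091, 0.11, -0.11, 0.08, -1]
[-0.0016, -0.002, 0.0091, 0.11, -0.11, 0.08, -1]
```

View pics/w7.png

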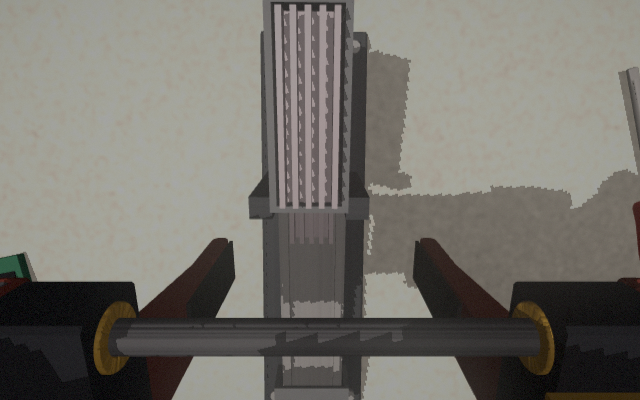

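The bottom sink's end is at (311,243), u≈119, centred as predicted, and the magazine wall is at row ~213. I'll do the lateral correction first, then descend and close.

Emit:
apply_moves --pt "-0.004 -0.005 0.004 0.2 -0.2 0.2 -1" --pt "-0.002 -0.003 0.008 0.2 -0.2 0.1 -1" --pt "0 0 0.009 0 0 0 -1" --pt "0 0 0.007 0 0 0 -1" --pt "0 0 0 0 0 0 -1"

```text
clock: 14.2
tcp_pos: [549.8, 218.5, 54.1]
tool_rot: [[-0.284, -0.944, 0.167], [-0.959, 0.28, -0.05], [0.0, -0.174, -0.985]]
force: [-0.6, -0.5, -0.0]
opening: 1.001
```

```bash
python3 - <<'E'
from h import *
s=readout.observe();print(s['clock'],s['tcp_pos'],s['force'],RD.T@(s['tcp_pos']-dw(DP,130,0,0)))
plan(dw(DP,130,0,6.5),RD,1)
E
```

```text
14.2 [549.84475952 218.49301225  54.14808261] [-0.57866824 -0.49112307 -0.0054134 ] [  1.22700274   0.30658414 -13.84363633]
n 1 need 0.2
[-0.0012, -0.0003, 0.0073, -0.03, -0.02, -0.02, -1]
```

Emit:
apply_moves --pt "-0.001 0 0.004 0 0 0 0" --pt "0 0 0.004 0 0 0 0.4" --pt "0 0 0 0 0 0 0.4" --pt "0 0 0 0 0 0 0.4" --pt "0 0 0 0 0 0 0.4" --squeeze 25

```text
clock: 14.7
tcp_pos: [551.3, 219.5, 45.6]
tool_rot: [[-0.284, -0.944, 0.167], [-0.959, 0.279, -0.05], [0.0, -0.174, -0.985]]
force: [0.2, -0.2, 0.3]
opening: 0.588
```

Emit:
apply_moves --pt "0 0 0 0 0 0 0.4" --pt "0 0 0 0 0 0 0.4"

```text
clock: 14.9
tcp_pos: [551.5, 219.6, 46.0]
tool_rot: [[-0.284, -0.944, 0.167], [-0.959, 0.279, -0.05], [0.0, -0.174, -0.985]]
force: [-0.3, -1.1, -0.1]
opening: 0.401
```

```bash
python3 - <<'E'
from h import *
s=readout.observe();print(s['clock'],s['tcp_pos'],s['force'],s['opening']*88,RD.T@(s['tcp_pos']-dw(DP,130,0,0)))
E
```

```text
14.9 [551.49752621 219.55475298  45.96239622] [-0.25804672 -1.11490038 -0.12486261] 35.29630588970258 [-0.26042633  0.46435302 -5.55949144]
```

Emit:
apply_moves --pt "0 0 -0.001 0 0 0 1" --pt "0 0 0 0 0 0 1" --pt "0 0 0 0 0 0 1" --pt "0 0 0 0 0 0 1" --squeeze 40

```text
clock: 15.3
tcp_pos: [551.4, 219.7, 47.4]
tool_rot: [[-0.284, -0.944, 0.168], [-0.959, 0.279, -0.049], [-0.0, -0.175, -0.985]]
force: [0.2, -0.2, -0.8]
opening: 0.267
```

Emit:
apply_moves --pt "0 0.004 0 0 0 0 1" --pt "0 0.005 0 0 0 0 1" --pt "0 0.005 0 0 0 0 1" --pt "0 0.005 0 0 0 0 1" --pt "0 0 0 0 0 0 1"

```text
clock: 15.8
tcp_pos: [532.9, 225.5, 43.9]
tool_rot: [[-0.284, -0.944, 0.169], [-0.959, 0.279, -0.049], [-0.001, -0.176, -0.984]]
force: [0.0, 1.0, -1.8]
opening: 0.27
```

```bash
python3 - <<'E'
from h import *
s=readout.observe();print(s['clock'],s['tcp_pos'],s['force'],s['opening']*88,RD.T@(s['tcp_pos']-dw(DP,130,0,0)))
E
```

```text
15.8 [532.8668073  225.47606833  43.90967925] [ 0.032467    1.00768714 -1.80622978] 23.775736256102242 [-0.64649028 20.06911277 -6.93195609]
```

Emit:
apply_moves --pt "0 0.006 0 0 0 0 1" --pt "0 0.007 0 0 0 0 1" --pt "0 0.007 0 0 0 0 1" --pt "0 0.007 0 0 0 0 1" --pt "0 0.007 0 0 0 0 1"

```text
clock: 16.3
tcp_pos: [497.7, 235.6, 37.4]
tool_rot: [[-0.284, -0.944, 0.168], [-0.959, 0.28, -0.049], [-0.001, -0.176, -0.984]]
force: [-0.5, 0.2, -1.0]
opening: 0.265
```

Emit:
apply_moves --pt "0 0.007 0 0 0 0 1" --pt "0 0.004 0 0 0 0 1" --pt "0 0 0 0 0 0 1" --pt "0 0 0 0 0 0 1"

```text
clock: 16.7
tcp_pos: [484.4, 239.2, 35.0]
tool_rot: [[-0.283, -0.945, 0.167], [-0.959, 0.278, -0.05], [0.0, -0.174, -0.985]]
force: [0.4, 0.0, -0.5]
opening: 0.269
```

```bash
python3 - <<'E'
from h import *
s=readout.observe();print(s['clock'],s['tcp_pos'],s['force'],s['opening']*88,RD.T@(s['tcp_pos']-dw(DP,130,0,0)))
im=viewer.capture('wrist');C=cam('wrist',s);cv2.imwrite('pics/w8.png',im[:,:,::-1])
print([(y,proj(s['tcp_pos']+s['tool_rot']@[0,y,-8.5],C)[0].round().tolist()) for y in (-58,-62,-66,-70)])
print([(u,proj(dw(DP,u,0,15),C)[0].round().tolist()) for u in (130,134,140,148)])
E
```

```text
16.7 [484.35685197 239.19411589  35.00413449] [ 0.35432338  0.01672638 -0.5373474 ] 23.693965206687707 [-2.20533304e-02  7.12581654e+01 -6.91504006e+00]
[(-58, [324.0, 143.0]), (-62, [324.0, 134.0]), (-66, [324.0, 124.0]), (-70, [324.0, 114.0])]
[(130, [324.0, 111.0]), (134, [325.0, 101.0]), (140, [325.0, 86.0]), (148, [325.0, 65.0])]
```

View pics/w8.png

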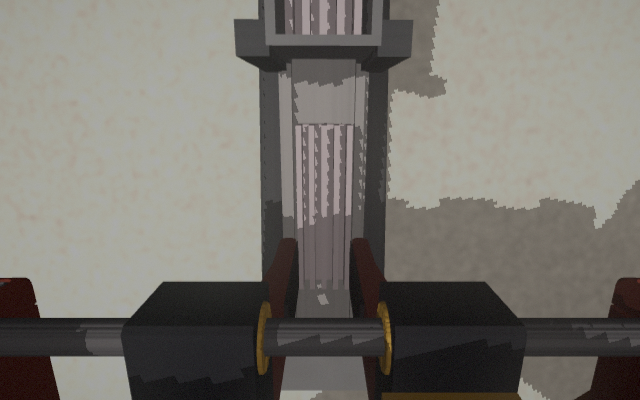

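Sink is clear of the mouth: upper end at (325,124), lower end at (323,290), bare floor between it and the magazine wall at row 60. Its centre is 28 mm uphill of the TCP. Lifting.

Emit:
apply_moves --pt "0 0.002 -0.01 0 0 0 1" --pt "0 0 -0.025 0 0 0 1" --pt "0 0 -0.035 0 0 0 1" --pt "0 0 -0.035 0 0 0 1" --pt "0 0 0 0 0 0 1" --squeeze 50

```text
clock: 17.25
tcp_pos: [464.1, 244.8, 142.7]
tool_rot: [[-0.284, -0.944, 0.165], [-0.959, 0.28, -0.05], [0.001, -0.172, -0.985]]
force: [1.1, 1.5, -0.3]
opening: 0.269
```

```bash
python3 - <<'E'
from h import *
s=readout.observe();print(s['clock'],s['tcp_pos'],s['force'],s['opening']*88,s['qpos'].round(2))
R=down(YB-90); t=CB-28*np.array([.92,.392,0]); t[2]=100; print(t)
plan(t,R,15,1)
E
```

```text
17.25 [464.14437419 244.77016186 142.69511134] [ 1.07628172  1.50324544 -0.27741192] 23.676020569664978 [ 0.44  0.29  1.86 -0.15  0.86  2.39]
[ 482.34  -286.076  100.   ]
n 15 need 11.8
[0.0336, -0.0106, 0.0048, -0.63, -0.23, -2.63, 1]
[0.034, -0.0091, 0.0045, -0.63, -0.23, -2.63, 1]
[0.0344, -0.0075, 0.0043, -0.63, -0.23, -2.63, 1]
[0.0348, -0.006, 0.0041, -0.63, -0.23, -2.63, 1]
[0.035, -0.0044, 0.0039, -0.63, -0.23, -2.63, 1]
[0.0352, -0.0029, 0.0037, -0.63, -0.23, -2.63, 1]
[0.0353, -0.0013, 0.0035, -0.63, -0.23, -2.63, 1]
[0.0354, 0.0003, 0.0034, -0.63, -0.23, -2.63, 1]
[0.0353, 0.0019, 0.0033, -0.63, -0.23, -2.63, 1]
[0.0352, 0.0035, 0.0031, -0.63, -0.23, -2.63, 1]
[0.035, 0.0051, 0.003, -0.63, -0.23, -2.63, 1]
[0.0348, 0.0066, 0.003, -0.63, -0.23, -2.63, 1]
[0.0344, 0.0082, 0.0029, -0.63, -0.23, -2.63, 1]
[0.034, 0.0097, 0.0029, -0.63, -0.23, -2.63, 1]
[0.0336, 0.0113, 0.0028, -0.63, -0.23, -2.63, 1]
```

Emit:
apply_moves --pt "0.033 -0.008 0.003 -0.6 -0.2 -2.6 1" --pt "0.034 -0.008 0.003 -0.6 -0.2 -2.6 1" --pt "0.034 -0.007 0.003 -0.6 -0.2 -2.6 1" --pt "0.035 -0.006 0.003 -0.6 -0.2 -2.6 1" --pt "0.035 -0.004 0.003 -0.6 -0.2 -2.6 1"

```text
clock: 17.75
tcp_pos: [467.1, 69.8, 136.3]
tool_rot: [[-0.045, -0.991, 0.123], [-0.999, 0.043, -0.019], [0.013, -0.123, -0.992]]
force: [0.1, -1.0, -1.1]
opening: 0.264
```

Emit:
apply_moves --pt "0.035 -0.003 0.002 -0.6 -0.2 -2.6 1" --pt "0.035 -0.001 0.002 -0.6 -0.2 -2.6 1" --pt "0.035 0 0.002 -0.6 -0.2 -2.6 1" --pt "0.035 0.002 0.002 -0.6 -0.2 -2.6 1" --pt "0.035 0.003 0.002 -0.6 -0.2 -2.6 1"

```text
clock: 18.25
tcp_pos: [473.2, -113.1, 127.7]
tool_rot: [[0.19, -0.98, 0.066], [-0.982, -0.19, -0.003], [0.016, -0.064, -0.998]]
force: [1.4, -0.6, -0.9]
opening: 0.263
```

```bash
python3 - <<'E'
from h import *
s=readout.observe();print(s['clock'],s['tcp_pos'],s['opening']*88)
R=down(YB-90); t=CB-28*np.array([.92,.392,0]); t[2]=80
plan(t,R,5,1)
E
```

```text
18.25 [ 473.19112583 -113.11283     127.7372706 ] 23.155144775720416
n 5 need 4.0
[0.0342, 0.0054, 0.0098, -0.72, -0.26, -2.42, 1]
[0.0339, 0.0067, 0.0097, -0.72, -0.26, -2.42, 1]
[0.0337, 0.008, 0.0096, -0.72, -0.26, -2.42, 1]
[0.0334, 0.0093, 0.0096, -0.72, -0.26, -2.42, 1]
[0.033, 0.0106, 0.0096, -0.72, -0.26, -2.42, 1]
```

Emit:
apply_moves --pt "0.034 0.006 0.007 -0.7 -0.3 -2.5 1" --pt "0.034 0.007 0.007 -0.7 -0.3 -2.5 1" --pt "0.033 0.008 0.008 -0.7 -0.3 -2.5 1" --pt "0.031 0.009 0.008 -0.7 -0.3 -2.5 1" --pt "0.022 0.007 0.006 -0.5 0 -1.5 1"

```text
clock: 18.75
tcp_pos: [479.4, -281.0, 89.8]
tool_rot: [[0.387, -0.922, 0.004], [-0.922, -0.387, -0.0], [0.002, -0.003, -1.0]]
force: [0.1, -0.0, 0.2]
opening: 0.267
```

Emit:
apply_moves --pt "0 0 0 0 0 0 1" --pt "0 0 0 0 0 0 1"

```text
clock: 18.95
tcp_pos: [478.9, -283.6, 88.2]
tool_rot: [[0.383, -0.924, 0.003], [-0.924, -0.383, 0.0], [0.001, -0.002, -1.0]]
force: [-0.8, 0.3, -0.6]
opening: 0.269
```

```bash
python3 - <<'E'
from h import *
s=readout.observe();print(s['clock'],s['tcp_pos'],s['opening']*88,s['force'])
im=viewer.capture('wrist');cv2.imwrite('pics/w9.png',im[:,:,::-1]);C=cam('wrist',s)
for y in (-62,-64,-66,-68): print(y,proj(s['tcp_pos']+s['tool_rot']@[0,y,-8.1],C))
R=down(YB-90); t=CB-28*np.array([.92,.392,0]); t[2]=40
plan(t,R,4,1)
b=np.array([.92,.392,0])
print('card end',proj(CB+40*b,C),'sinkA near/far top',proj(CA-38*b+[0,0,15],C),proj(CA+38*b+[0,0,15],C))
E
```

```text
18.95 [ 478.92624268 -283.63645244   88.1782294 ] 23.704742964415683 [-0.81573312  0.29477934 -0.56571115]
-62 [[322.59472344 132.9823449 ]]
-64 [[322.59891467 128.18665355]]
-66 [[322.60313567 123.35689142]]
-68 [[322.60738677 118.49269411]]
n 4 need 1.1
[0.0009, -0.0005, 0.0121, -0.04, -0.02, -0.13, 1]
[0.0009, -0.0005, 0.0121, -0.04, -0.02, -0.13, 1]
[0.0009, -0.0005, 0.0121, -0.04, -0.02, -0.13, 1]
[0.0009, -0.0005, 0.0121, -0.04, -0.02, -0.13, 1]
card end [[327.52655794 109.57162641]] sinkA near/far top [[327.67344657  78.18702271]] [[326.94747322 -74.28655893]]
```

View pics/w9.png

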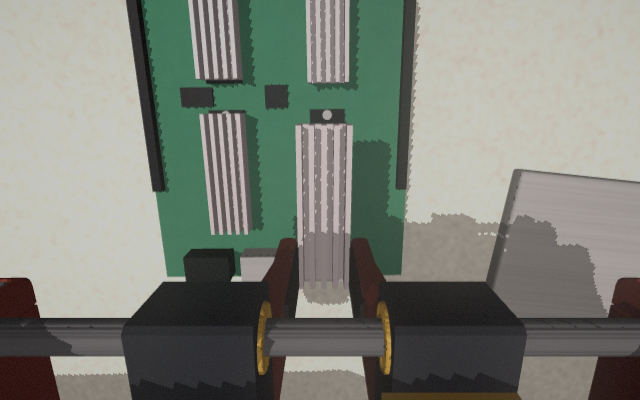

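Sink held at (323,124), centre offset 28 mm confirmed. Card end at (327,110) matches the prediction, and the first sink still lies correctly at (328,81). Descending.

Emit:
apply_moves --pt "0.002 -0.001 0.011 0 0 -0.3 1" --pt "0.001 -0.001 0.012 0 0 -0.2 1" --pt "0.001 0 0.012 0 0 0 1" --pt "0 0 0.01 0 0 0 1" --pt "0 0 0 0 0 0 1"

```text
clock: 19.5
tcp_pos: [482.0, -281.8, 39.6]
tool_rot: [[0.395, -0.919, 0.002], [-0.919, -0.395, 0.002], [-0.001, -0.002, -1.0]]
force: [0.7, 1.4, -1.1]
opening: 0.269
```

```bash
python3 - <<'E'
from h import *
s=readout.observe();print(s['tcp_pos'],s['force'],s['tool_rot'].round(3).tolist())
t=CB-28*np.array([.92,.392,0]); t[2]=22
plan(t,down(YB-90),1,1)
E
```

```text
[ 481.97837178 -281.82938192   39.6433128 ] [ 0.65477268  1.36545811 -1.09309287] [[0.395, -0.919, 0.002], [-0.919, -0.395, 0.002], [-0.001, -0.002, -1.0]]
n 1 need 0.4
[0.0041, 0.0014, 0.0176, -0.13, 0.05, 0.21, 1]
```

Emit:
apply_moves --pt "0.004 0.001 0.004 -0.1 0 0.2 1" --pt "0.001 0 0.004 0 0 0 1" --pt "0.001 0 0.004 0 0 0 1" --pt "0.0 0 0.002 0 0 0 1" --pt "0 0 0 0 0 0 1"

```text
clock: 20.0
tcp_pos: [483.8, -288.3, 24.4]
tool_rot: [[0.392, -0.92, 0.0], [-0.92, -0.392, 0.001], [-0.001, -0.0, -1.0]]
force: [-0.6, 0.2, -0.9]
opening: 0.265
```

```bash
python3 - <<'E'
from h import *
s=readout.observe();print(s['tcp_pos'],s['force'],s['tool_rot'].round(3).tolist())
t=CB-28*np.array([.92,.392,0]); t[2]=22
plan(t,down(YB-90),1,1)
E
```

```text
[ 483.8433361  -288.32270988   24.37022836] [-0.58351372  0.21954759 -0.92436246] [[0.392, -0.92, 0.0], [-0.92, -0.392, 0.001], [-0.001, -0.0, -1.0]]
n 1 need 0.1
[-0.0027, 0.0005, 0.0024, -0.02, 0.05, -0.01, 1]
```

Emit:
apply_moves --pt "-0.003 0 0 0 0 0 1" --pt "0 0 0.001 0 0 0 1" --pt "0 0 0.001 0 0 0 1" --pt "0 0 0 0 0 0 1"

```text
clock: 20.4
tcp_pos: [482.8, -285.5, 22.9]
tool_rot: [[0.392, -0.92, 0.001], [-0.92, -0.392, 0.0], [0.0, -0.001, -1.0]]
force: [-0.4, -0.2, -0.2]
opening: 0.265
```

Emit:
apply_moves --pt "0 0 0.001 0 0 0 1" --pt "0 0 0 0 0 0 1"

```text
clock: 20.6
tcp_pos: [482.9, -285.6, 22.0]
tool_rot: [[0.392, -0.92, 0.001], [-0.92, -0.392, 0.0], [0.0, -0.001, -1.0]]
force: [-0.2, -0.5, -0.2]
opening: 0.269
```

Emit:
apply_moves --pt "0 0 0.001 0 0 0 1" --pt "0 0 0 0 0 0 1"

```text
clock: 20.8
tcp_pos: [483.2, -285.8, 21.9]
tool_rot: [[0.392, -0.92, 0.002], [-0.92, -0.392, -0.0], [0.001, -0.001, -1.0]]
force: [-0.1, -0.6, -0.7]
opening: 0.268
```

Emit:
apply_moves --pt "0 0 0.0015 0 0 0 1" --pt "0 0 0.001 0 0 0 1"

```text
clock: 21.0
tcp_pos: [483.4, -285.9, 21.6]
tool_rot: [[0.392, -0.92, 0.002], [-0.92, -0.392, -0.001], [0.002, -0.002, -1.0]]
force: [-3.2, 1.5, 11.2]
opening: 0.267
```

Contact felt (11 N). Releasing and backing off.

Emit:
apply_moves --pt "0 0 0 0 0 0 1" --pt "0 0 0 0 0 0 0.5" --pt "0 0 0 0 0 0 0.2" --pt "0 0 0 0 0 0 0.1" --pt "0 0 0 0 0 0 0.1"

```text
clock: 21.5
tcp_pos: [483.6, -286.0, 21.5]
tool_rot: [[0.392, -0.92, 0.003], [-0.92, -0.392, -0.001], [0.002, -0.002, -1.0]]
force: [-0.0, -0.6, -0.2]
opening: 0.44
```

Emit:
apply_moves --pt "0 0 -0.015 0 0 0 0.1" --pt "0 0 -0.03 0 0 0 0.1" --pt "0 0 -0.045 0 0 0 0" --pt "0 0 -0.045 0 0 0 0" --pt "0 0 -0.02 0 0 0 0"

```text
clock: 22.0
tcp_pos: [480.4, -283.9, 176.7]
tool_rot: [[0.392, -0.92, -0.006], [-0.92, -0.392, 0.006], [-0.008, 0.004, -1.0]]
force: [-0.1, -0.5, 0.0]
opening: 0.499
```

Emit:
apply_moves --pt "0 -0.02 -0.01 0 0 0 0" --pt "0 -0.02 0 0 0 0 0" --pt "0 0 0 0 0 0 -1" --pt "0 0 0 0 0 0 -1"

```text
clock: 22.4
tcp_pos: [520.3, -268.7, 190.0]
tool_rot: [[0.392, -0.92, -0.002], [-0.92, -0.392, 0.002], [-0.003, 0.001, -1.0]]
force: [-0.1, 0.4, -0.0]
opening: 0.642
```

```bash
python3 - <<'E'
from h import *
s=readout.observe();print(s['clock'],s['tcp_pos'],s['opening'])
im=viewer.capture('wrist');C=cam('wrist',s)
b=np.array([.92,.392,0]);n=np.array([-.392,.92,0])
for c in (CA,CB):
    print('sink top exp',[proj(c+a*38*b+e*12*n+[0,0,15],C)[0].round().tolist() for a,e in ((1,1),(1,-1),(-1,-1),(-1,1))])
w=im[40:300,200:460,::-1]
sc=viewer.capture('scene');cv2.imwrite('pics/s1.png',sc[:,:,::-1])
p=proj(dw(DP,192,0,40),cam('scene'))[0].astype(int); print(p)
z=sc[p[1]-65:p[1]+65,p[0]-50:p[0]+50,::-1]
cv2.imwrite('pics/f.png',np.hstack([cv2.resize(w,(440,440),interpolation=2),cv2.resize(z,(338,440),interpolation=2)]))
E
```

```text
22.4 [ 520.25809853 -268.73185755  190.00492977] 0.6422554877401647
sink top exp [[311.0, 45.0], [340.0, 45.0], [338.0, 137.0], [311.0, 137.0]]
sink top exp [[312.0, 160.0], [338.0, 160.0], [337.0, 239.0], [312.0, 239.0]]
[346 274]
```

View pics/f.png

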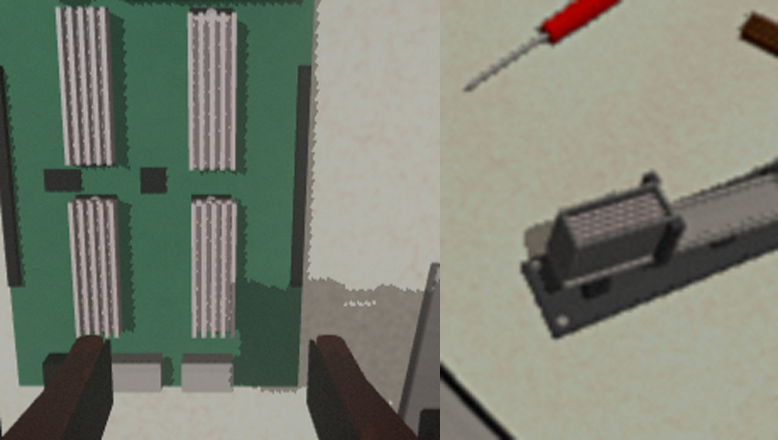

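Both sinks sit on their drives within about 2 mm: B is at px (313–340, 158–239) against (312–338, 160–239) expected, and A is at (312–340, 47–141) against (311–340, 45–137). The stack is still in the magazine and nothing shows in the chute. Handing in.

```bash
python3 -c "
from bench import order; print(order.hand_in())"
```

```text
the job is handed in; nothing more can be done
None
```

The job is handed in: both heat sinks are on the bare drives and three are left in the magazine. The hand-in gave no verdict, so this rests on my own checks.

- **Jammed heat sink:** I slid it about 30 mm up the chute, clear of the hood, lifted it out and laid it on the bare drive at the board's +x end.
- **Bottom heat sink:** I drew it about 70 mm out through the mouth, lifted it and laid it on the other bare drive.

**Last checks**
- **Placement:** Both sinks matched their predicted outlines in the final wrist picture. The second was within about 1 mm. The first seemed about 2 mm off along its length, inside the 7 mm allowed.
- **Magazine:** The final scene picture shows the stack still in place and no heat sink in the chute.
- **Forces and time:** The largest force I read was about 11 N, on setting down the second sink. The clock was near 22.5 s at the end.

**Discrepancies**
- **Chute positions:** My distances along the chute read about 3 mm lower than the given dimensions near the magazine. I worked from what I measured.
- **First lowering:** The arm drifted about 7 mm sideways while lowering the first sink. I corrected this before contact.
- **Not measured:** I did not measure the screwdriver, dish, blower, pot, memory module or reader at the end. The arm made no contact with them that I noticed.

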